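# Turn a casting in the sliding-jaw fixture so its gate stub faces up

## Robot

A 6-joint arm with a two-finger parallel gripper is mounted at the origin on the work surface. World frame = base frame: x ahead of the robot, y to its left, z up, the work surface at z = 0. Lengths are in m, angles in degrees, forces in N, time in s.
With the tool pointing down it reaches from about 0.35 to 0.875 m from the base axis. Payload 4.2 kg.
Tool frame: the origin (TCP) lies on the mounting face of the last link; the fingertips stand 182 mm ahead of it and the grasp point (between the pads) lies 164 mm ahead of it (r.tcp_to_grasp is the distance from the TCP to the grasp point, in m); z points along the fingers, y is the line along which they close (so a half turn about z gives the same grasp; the last joint's range is limited). The gripper opens to 87 mm and grips with 3 to 60 N. Pads are 19 mm wide; open, the fingers measure 117 mm over their backs; the gripper's body (75 mm by 190 mm) begins 51 mm behind the grasp point.
Start: joints at [-60.986, 22.042, 0.453, 0, -68.411, -14.817], TCP at [0.153, -0.606, 0.405] pointing down, gripper open.
Joint ranges: [-179.83, 179.83], [-69.29, 118.12], [-61.27, 80.66], [-181.25, 117.63], [-171.15, -9.14], [-177.46, 177.46]. Speed limits (degrees/s): [159.86, 159.86, 180, 180, 180, 180].

## Interface

Orientations are given as a 3x3 rotation matrix whose columns are the frame's x, y, z axes.
In Python, from station import sense, eyes, r gives the robot as it stands.
- The arm moves only by the tool jog_arm, never from a script. Its argument "increments" is a list of rows, each a list of 4 numbers: the shift along the tool's x, y, z normalised to -1 to 1, where 1 is 0.02 m, then the turn about the tool's z normalised to -1 to 1, where 1 is 0.08 rad. A call has 1 to 10 rows; each row shifts and turns the commanded pose from where the row before left it, along the tool's axes as they then stand; what a row does not reach is not made up. A row lasts 1/10 s, in which the tool goes at most 50 mm and 8.59 degrees, less where a joint would pass 70% of its speed; a pose out of reach is approached as far as the arm can. A call with a number of a shift or a turn outside -1 to 1 is refused whole. A call with a gripper value outside its range is refused whole. "grip" is the finger opening in mm, from 0 to 87, set as the call begins (left out, the last holds). The fingers move at their own pace and stop on an object; the grip force is fixed at half the most. Time passes only in rows, so rows that do not move let the fingers close. It gives the time, the measured TCP pose, the force, the opening and the grip force at its end, in the units of the state.
- sense(): the state, without advancing time (a new reading comes with each control period).
- eyes.capture(name): name is "side" or "top"; returns the picture (384x512x3 uint8, blue, green, red); there is no depth.
- eyes.get_calibration(name): a dict with "camera_matrix" (3x3 intrinsics, pixels), "R" (3x3) and "t" (3): a world point X has camera coordinates R X + t. Camera axes: x right, y down, z forward; pixel columns grow to the right and rows downward; lengths in m; the calibration is good to about 2 mm. A picture is of the moment at which its call begins. get_calibration takes no time and is no camera call.
- r.finish_job(): hands the job in; it is judged then, once.
Trained networks look in the newest picture that a camera, given by its name, has taken for a name from the list of things; names that differ only in an ending like _2 or _b are one class to them, and where a whole thing is asked for, a point or a joint stands for the part that bears it (a point fixed in the world has none). Each returns a list of dicts, best first, with "conf" (0 to 1); they miss things now and then, are a little off and sometimes report something else, mostly with a low value. They report only what shows in the picture. A call takes as long as a camera call. They do not tell look-alikes from the thing itself.
- eyes.spot_in(camera, name): "centre" ([x, y, z] in m, in world coordinates, good to about 4 mm: the middle of the surface that is visible of it).
- eyes.outline_of(camera, name): "mask" (384x512 bool, what is visible of it).
The state is a dict: "time_s": time; "joints": joint angles; "joint_velocities": joint speeds; "effort": joint torques, N m; "tcp_pos": TCP position; "ee_rot": TCP orientation; "wrist_force": force on the tool from outside, world axes, zero at the start; "moment": the same for the moment, N m; "gripper_width": opening from 0.0 (shut) to 1.0 (fully open); "gripper_force": force on a finger pad.
Only numpy, scipy, OpenCV 4.12 (cv2) and the standard library are available. Lean on these libraries where they do the work, as an engineer would, in place of code of your own. Each camera call takes 0.05 s, during which the arm holds its last target. There are 200 camera calls.

## Task

The casting in the sliding-jaw fixture has to be re-clamped with its small gate stub, now at the side, pointing straight up: slide the jaw wide open by its upright handle, lift the casting right out above the jaws, give it a quarter turn in hand without letting it touch the bench, and stand it back between the jaws, down on the fixture's floor and butted against the end stop. Then push the jaw shut until it presses firmly on the casting (about 10 N, held for a moment) and let go, leaving it closed on the casting. Never slam the casting into the fixture or squeeze it with more than about 50 N, and leave everything else on the bench where it is.

Things in the scene. Friction and masses are not known exactly. Their poses are not given: they have to be found in the camera images.
- fixture: Sliding-jaw fixture fixed to the bench. Origin on the bench top below the fixed jaw's face, mid jaw; x from sliding to fixed jaw (roughly away from the robot), y along the jaws, z up. Base plate x -175 to +40, y -100 to +100 mm, 20 mm thick; its top (z = 20 mm) is the floor the casting stands on. Fixed jaw: face at x = 0, x 0 to 34, y -50 to +50, top at z = 58 mm
- jaw (a joint): Gap between the two jaw faces, in m: 0 with the faces together, 0.07 fully open (the sliding jaw moves to the fixture's -x). It stays where it is left and takes about 4 N to slide. Closed on the casting it reads 0.032
- handle_top (a point): Centre of the top of the sliding jaw's upright handle: a flat steel post 14 mm thick in fixture x, 30 mm wide in y, standing 50 mm out of the jaw's carriage (z = 36 to 86 mm above the bench), its centre 85 mm behind (-x of) the sliding jaw's face. Moves with the jaw
- jaw_face (a point): Centre of the clamping face of the sliding jaw: steel pad 6 x 90 x 36 mm in front of the jaw block (25 mm thick together, y -45 to +45, top at z = 58 mm; behind it a carriage 40 mm wide, top at z = 36 mm). This point is 40 mm above the bench, mid jaw; moves with the jaw
- end_stop: Low steel block 95 (x) x 26 (y) x 25 mm tall on the fixture's floor, across one open end of the jaws: at fixture y = +78 mm in some starts, -78 mm in others (bolt heads 5 mm high mark the empty seat). Origin at the centre of its underside; axes as the fixture's; its stopping face is 13 mm from the origin, towards the jaws (fixture y = +65 or -65 mm)
- casting: Casting to be turned: aluminium bearing plate 32 (x) x 96 (y) x 88 (z) mm, about 0.45 kg, dark bore and four bolt holes on both flat faces. Origin at its centre. The gate stub, 18 x 8 x 24 mm, sticks 8 mm out of the middle of its +y edge. It starts loose between the jaws, axes as the fixture's, stub to fixture +y, centre 44 mm above the floor; stub up it stands 48 mm above it and is 88 mm wide
- stub_tip (a point): Middle of the end face of the casting's gate stub, 56 mm from the casting's centre along its +y
- finished_casting: a second casting of the same size without any stub (96 x 88 x 32 mm), already finished, lying flat on a cork pad at the left; origin at its centre
- scraper: scraper with a straight shank, 190 mm long, lying on the bench beside the fixture; x axis along it
- jar: glass jar with a steel lid, 60 mm diameter, 85 mm tall, standing beside the fixture; origin at the centre of its underside
- bur_block: dark wooden block with burs standing in it, 50 x 100 x 61 mm, beyond the fixture; origin at the centre of its underside
- hammer: hammer, 220 mm long, lying at the right; x axis along it
- cup: steel cup, 74 mm diameter, 80 mm tall, standing at the right rear; origin at the centre of its underside
- brush: hand brush, 180 mm long, lying at the left front; x axis along it
Things that resemble listed ones, but are neither listed nor needed, are in the scene too. Leave any blue, green or pink look-alike of the casting alone.

How it is judged:
By the outcome, as a careful person would: the job done as asked, in the order asked, and still so for the second after the job is handed in, with the robot touching nothing.
It also fails if it takes over 72 s, if anything falls off the work surface, if the arm or the gripper's body presses on something with over 40 N, if the wrist force passes 120 N, or if a joint passes its speed limit or range.

## Working session

There is one attempt and no reset: what is moved stays moved. The work goes in short steps, Python scripts to look and compute and a tool call to move; the robot and the scene stay as the last step left them, time stands still between calls to the robot, and variables do not carry over. Pictures are saved under pics/ and viewed, at most 10 in all, crops included, and the job is handed in when it is done.

Besides the shell and the picture viewer there is one more tool, called after "Call:" by a JSON object that holds its "name" and its "arguments". jog_arm: Moves the arm, as the interface text tells. Its arguments: {"type":"object","properties":{"increments":{"type":"array"},"grip":{"type":"number"}},"required":["increments"]}

```bash
mkdir -p pics; ls
python3 - <<'E'
from station import sense, eyes, r
import cv2,numpy as np
s=sense();print(s)
a=eyes.capture("side");b=eyes.capture("top")
cv2.imwrite("pics/side0.png",a);cv2.imwrite("pics/top0.png",b)
for c in("side","top"):
    k=eyes.get_calibration(c);print(c,k)
    for n in("fixture","casting","handle_top","jaw_face","end_stop","stub_tip","finished_casting"):
        print(c,n,[(np.round(d["centre"],3).tolist(),round(d["conf"],2)) for d in eyes.spot_in(c,n)])
E
```

```text
pics
{'time_s': 0.0, 'joints': array([-6.09846991e+01,  2.20907118e+01,  3.76533862e-01, -2.99995997e-02,
       -6.84097421e+01, -1.48189396e+01]), 'joint_velocities': array([-0.05766467,  0.1242778 , -0.05825969,  0.08842581, -0.06031264,
       -0.07477053]), 'effort': array([-3.25596338e-04, -3.90662241e+01,  1.87401652e+01,  4.21995163e+00,
        1.10621398e-02, -1.81606551e-04]), 'tcp_pos': array([ 0.15328228, -0.60568491,  0.40363489]), 'ee_rot': array([[-9.69508262e-01, -2.45057832e-01, -6.23283261e-04],
       [-2.45058611e-01,  9.69505932e-01,  2.12746256e-03],
       [ 8.29254560e-05,  2.21533346e-03, -9.99997543e-01]]), 'wrist_force': array([-0.32414306,  0.92598118, -0.98584746]), 'moment': array([-0.00241406, -0.02599932, -0.00849674]), 'gripper_force': 0.0, 'gripper_width': 0.9995024477369163}
side {'camera_matrix': array([[468.1288909 ,   0.        , 246.8483409 ],
       [  0.        , 468.1288909 , 183.92599281],
       [  0.        ,   0.        ,   1.        ]]), 'R': array([[-0.74670704, -0.66515151,  0.00143823],
       [-0.48907585,  0.54757434, -0.67894562],
[... 867 characters left out ...]
  1.        ]]), 'R': array([[-0.02532483, -0.99967545,  0.00276533],
       [-0.97868503,  0.02422895, -0.20393278],
       [ 0.20379959, -0.00787095, -0.97898099]]), 't': array([0.02600197, 0.56271488, 1.39805526])}
top fixture []
top casting [([0.559, 0.044, 0.106], 0.91), ([0.735, 0.084, 0.089], 0.91), ([0.796, -0.072, 0.085], 0.85)]
top handle_top []
top jaw_face [([0.514, 0.045, 0.051], 0.87)]
top end_stop [([0.569, 0.109, 0.047], 0.81)]
top stub_tip [([0.557, 0.041, 0.11], 0.89), ([0.736, 0.084, 0.089], 0.71), ([0.793, -0.073, 0.086], 0.71), ([0.571, 0.109, 0.049], 0.69), ([0.469, 0.266, 0.086], 0.56), ([0.427, -0.12, 0.022], 0.18)]
top finished_casting [([0.567, 0.516, 0.038], 0.82)]
```

View pics/side0.png

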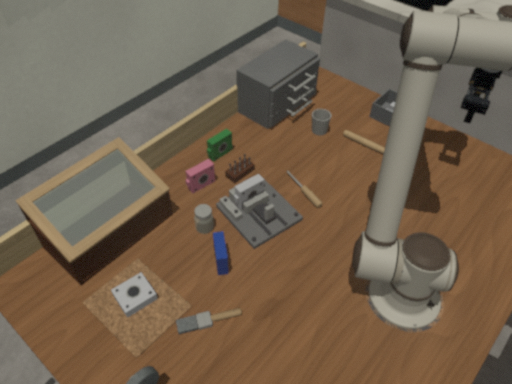

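View pics/top0.png

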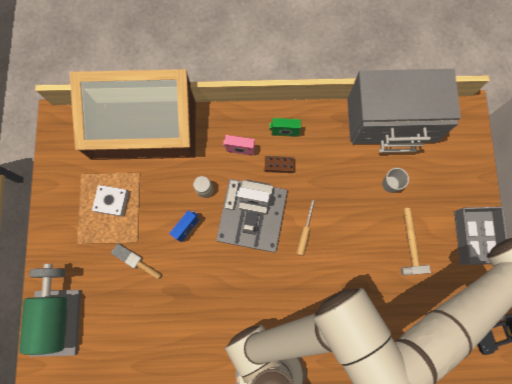

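Casting candidates in the top picture are the grey one in the fixture (255,190), pink (240,145), green (286,127), blue (184,226), and the finished one on cork (110,200). I choose the grey one between the jaws. The close crops below check that choice.

Run:
```python
import cv2,numpy as np
a=cv2.imread("pics/side0.png")[165:250,210:310];b=cv2.imread("pics/top0.png")[170:255,205:300]
f=lambda i:cv2.resize(i,(400,500),interpolation=cv2.INTER_CUBIC)
cv2.imwrite("pics/crop0.png",np.hstack([cv2.resize(a,(400,340),interpolation=cv2.INTER_CUBIC),cv2.resize(b,(380,340),interpolation=cv2.INTER_CUBIC)]))
```

```text
(no output)
```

View pics/crop0.png

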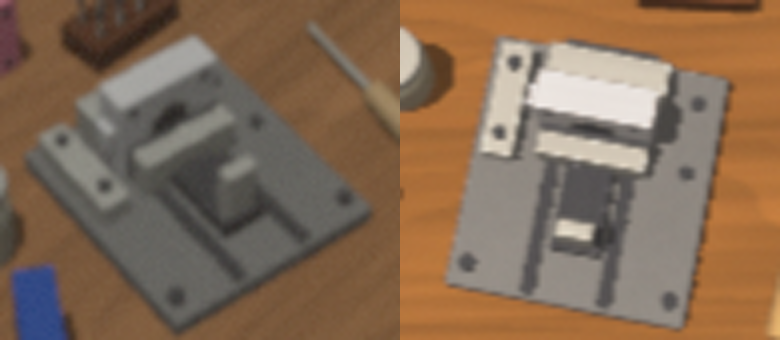

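The crops show the grey aluminium casting between the jaws at top px (254,194). The end stop is on the left, at fixture +y, and the handle post is at (248,228). Next I fit the fixture pose.

```bash
cat > h.py <<'E'
import numpy as np,cv2,itertools
from scipy.optimize import minimize
from station import sense,eyes,r
K={c:eyes.get_calibration(c) for c in("side","top")}
def proj(c,X):
    k=K[c];p=(np.asarray(X)@k["R"].T+k["t"])@k["camera_matrix"].T
    return p[:,:2]/p[:,2:]
def world(P,X):   # P=x,y,yaw(deg)
    a=np.radians(P[2]);X=np.asarray(X,float)
    return np.c_[P[0]+X[:,0]*np.cos(a)-X[:,1]*np.sin(a),P[1]+X[:,0]*np.sin(a)+X[:,1]*np.cos(a),X[:,2]]
def box(x0,x1,y0,y1,z0,z1): return np.array(list(itertools.product((x0,x1),(y0,y1),(z0,z1))))/1000
def ray(c,uv,z):
    k=K[c];C=-k["R"].T@k["t"];d=k["R"].T@np.linalg.inv(k["camera_matrix"])@[uv[0],uv[1],1]
    return C+d*(z-C[2])/d[2]
def rel(P,W):   # world->fixture mm
    a=np.radians(P[2]);d=np.asarray(W)[:2]-P[:2]
    return np.r_[d[0]*np.cos(a)+d[1]*np.sin(a),-d[0]*np.sin(a)+d[1]*np.cos(a),W[2]]*1000
def tool(P):
    s=sense();g=s["tcp_pos"]+s["ee_rot"][:,2]*r.tcp_to_grasp
    yaw=np.degrees(np.arctan2(-s["ee_rot"][1,1],-s["ee_rot"][0,1]))
    return np.round(rel(P,g),1),round(yaw-P[2],2),s
E
python3 - <<'E'
from h import *
S=6
I={c:cv2.imread(f"pics/{c}0.png") for c in K}
roi={"side":(200,160,310,255),"top":(208,168,296,258)}
M={}
for c,(u0,v0,u1,v1) in roi.items():
    h=cv2.cvtColor(I[c],cv2.COLOR_BGR2HSV)
    m=((h[...,1]<75)).astype(np.uint8)[v0:v1,u0:u1]
    n,l,st,_=cv2.connectedComponentsWithStats(m);k=1+np.argmax(st[1:,4]);m=(l==k).astype(np.uint8)
    M[c]=cv2.resize(m*255,None,fx=S,fy=S,interpolation=cv2.INTER_LINEAR)>127
def render(c,P):
    u0,v0,_,_=roi[c];im=np.zeros(M[c].shape,np.uint8)
    for b in (box(-175,40,-100,100,0,20),box(0,34,-50,50,20,58),box(-32,0,-48,48,20,108),box(-48,48,65,91,20,45)):
        p=(proj(c,world(P,b))-[u0,v0]+.5)*S
        cv2.fillConvexPoly(im,cv2.convexHull(np.round(p).astype(np.int32)),1)
    return im>0
f=lambda P,cs=("side","top"):sum((render(c,P)^M[c]).sum() for c in cs)/S/S
for cs in (("side","top"),("side",),("top",)):
    o=minimize(f,[.59,.04,-10],args=(cs,),method="Nelder-Mead",options=dict(initial_simplex=[[.59,.04,-10],[.61,.04,-10],[.59,.06,-10],[.59,.04,-5]],xatol=1e-5,fatol=1e-3))
    print(cs,o.x,o.fun)
    if len(cs)==2:P=o.x
np.save("P.npy",P)
# overlay + measured parts
for uv,z,n in (((248.5,227.75),.086,"handle"),((254.1,194.8),.108,"casting top centre")):
    print(n,rel(P,ray("top",uv,z)).round(1))
out=[]
for c,(u0,v0,u1,v1) in roi.items():
    im=cv2.resize(I[c][v0:v1,u0:u1],None,fx=S*.6,fy=S*.6,interpolation=cv2.INTER_CUBIC)
    for b in (box(-175,40,-100,100,0,20),box(0,34,-50,50,20,58),box(-32,0,-48,48,20,108)):
        p=(proj(c,world(P,b))-[u0,v0]+.5)*S*.6
        for i,j in itertools.combinations(range(8),2):
            if bin(i^j).count("1")==1: cv2.line(im,*[tuple(map(int,p[q])) for q in (i,j)],(0,0,255),1)
    out.append(cv2.resize(im,(390,340)))
cv2.imwrite("pics/fit0.png",np.hstack(out))
E
```

```text
('side', 'top') [  0.57854525   0.03277818 -12.25632349] 321.4166666666667
('side',) [  0.57939778   0.03286537 -12.00723857] 188.80555555555554
('top',) [  0.57834449   0.03250511 -12.35818251] 128.63888888888889
handle [-123.7   -1.4   86. ]
casting top centre [-20.4   0.3 108. ]
```

View pics/fit0.png

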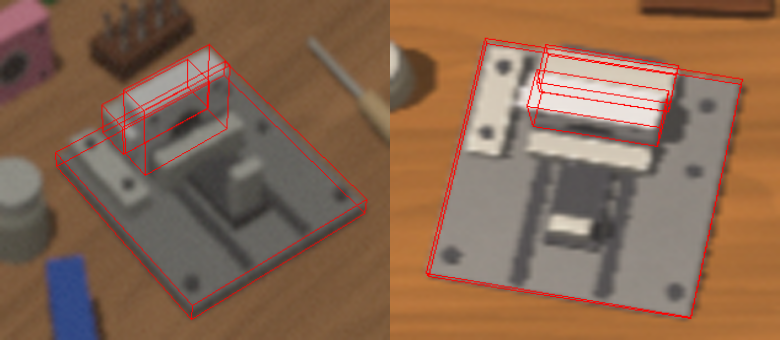

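The fit overlay lies on the plate, jaw and casting edges within about 1 px. The gap is about 39 mm and the casting centre is near fixture (-20,0). I turn the tool first.

Call:
{"name": "jog_arm", "arguments": {"increments": [[0,0,0,-1],[0,0,0,-1],[0,0,0,-1],[0,0,0,-1],[0,0,0,-1],[0,0,0,-1],[0,0,0,-1],[0,0,0,-1],[0,0,0,-1],[0,0,0,-1]], "grip": 60}}

```text
time_s: 1.8
tcp_pos: [0.1533, -0.6059, 0.4048]
ee_rot: [[-0.497, -0.868, -0.0], [-0.868, 0.497, -0.0], [0.0, 0.0, -1.0]]
wrist_force: [0.4, -0.1, -0.0]
gripper_width: 0.69
gripper_force: 0.0
```

Call:
{"name": "jog_arm", "arguments": {"increments": [[0,0,0,-1],[0,0,0,-1],[0,0,0,-1],[0,0,0,-0.85],[0,0,0,0],[0,0,0,0]]}}

```text
time_s: 2.4
tcp_pos: [0.1533, -0.6059, 0.4048]
ee_rot: [[-0.215, -0.977, 0.0], [-0.977, 0.215, -0.0], [0.0, -0.0, -1.0]]
wrist_force: [-1.0, -0.1, -0.6]
gripper_width: 0.689
gripper_force: 0.0
```

Run:
```python
from h import *
P=np.load("P.npy");g,y,s=tool(P);print(g,y,s["joints"].round(1),s["time_s"],s["wrist_force"],P)
```

```text
[-280.  -714.4  241.3] -0.15 [-61.   22.    0.5  -0.  -68.4  48.6] 2.4 [-1.03053653 -0.09608122 -0.55059588] [  0.57854525   0.03277818 -12.25632349]
```

Call:
{"name": "jog_arm", "arguments": {"increments": [[-1,-0.22,0,0],[-1,-0.22,0,0],[-1,-0.22,0,0],[-1,-0.22,0,0],[-1,-0.22,0,0],[-1,-0.22,0,0],[-1,-0.22,0,0],[-1,-0.22,0,0],[-1,-0.22,0,0],[-1,-0.22,0,0]]}}

```text
time_s: 3.4
tcp_pos: [0.2392, -0.4191, 0.4049]
ee_rot: [[-0.215, -0.977, 0.0], [-0.977, 0.215, -0.0], [0.0, -0.0, -1.0]]
wrist_force: [0.4, 0.3, -0.2]
gripper_width: 0.689
gripper_force: 0.0
```

Call:
{"name": "jog_arm", "arguments": {"increments": [[-1,-0.22,0,0],[-1,-0.22,0,0],[-1,-0.22,0,0],[-1,-0.22,0,0],[-1,-0.22,0,0],[-1,-0.22,0,0],[-1,-0.22,0,0],[-1,-0.22,0,0],[-1,-0.22,0,0],[-1,-0.22,0,0]]}}

```text
time_s: 4.4
tcp_pos: [0.3248, -0.2331, 0.405]
ee_rot: [[-0.215, -0.977, 0.001], [-0.977, 0.215, -0.0], [0.0, -0.001, -1.0]]
wrist_force: [0.1, 0.9, 0.5]
gripper_width: 0.692
gripper_force: 0.0
```

Call:
{"name": "jog_arm", "arguments": {"increments": [[-1,-0.22,0,0],[-1,-0.22,0,0],[-1,-0.22,0,0],[-1,-0.22,0,0],[-1,-0.22,0,0],[-1,-0.22,0,0],[-1,-0.22,0,0],[-1,-0.22,0,0],[-1,-0.22,0,0],[-1,-0.22,0,0]]}}

```text
time_s: 5.4
tcp_pos: [0.4104, -0.0471, 0.405]
ee_rot: [[-0.214, -0.977, 0.001], [-0.977, 0.214, 0.0], [-0.0, -0.001, -1.0]]
wrist_force: [0.1, 0.2, -0.4]
gripper_width: 0.689
gripper_force: 0.0
```

Call:
{"name": "jog_arm", "arguments": {"increments": [[-1,-0.22,1,0],[-1,-0.22,1,0],[-1,-0.22,1,0],[-1,-0.22,1,0],[-1,-0.22,1,0],[-0.7,-0.1,1,0],[0,0,0,-0.03],[0,0,0,0]], "grip": 45}}

```text
time_s: 6.2
tcp_pos: [0.4581, 0.0585, 0.2848]
ee_rot: [[-0.211, -0.978, -0.001], [-0.978, 0.211, -0.001], [0.001, 0.0, -1.0]]
wrist_force: [0.4, 0.3, -0.1]
gripper_width: 0.518
gripper_force: 0.0
```

Run:
```python
from h import *
P=np.load("P.npy");g,y,s=tool(P);print(g,y,s["joints"].round(1),s["time_s"],s["wrist_force"])
a=eyes.capture("top");b=eyes.capture("side")
for n in("handle_top","jaw_face"):
  for c in K: print(n,c,[(rel(P,d["centre"]).round(0),round(d["conf"],2)) for d in eyes.spot_in(c,n)])
```

```text
[-123.2   -0.6  121.3] 0.08 [ 27.5  14.  -31.3   0.  -44.8 -39.7] 6.2 [ 0.41329731  0.28790813 -0.05612054]
handle_top side [(array([-78.,  23.,  38.]), 0.84), (array([-30.,  50.,  76.]), 0.73)]
handle_top top []
jaw_face side [(array([-77.,  13.,  42.]), 0.88), (array([-288.,  365.,   16.]), 0.48)]
jaw_face top [(array([-52., -42.,  57.]), 0.43)]
```

Call:
{"name": "jog_arm", "arguments": {"increments": [[0,0,0.8,0],[0,0,0.8,0],[0,0,0.6,0],[0,0,0.1,0],[0,0,0,0]]}}

```text
time_s: 7.0
tcp_pos: [0.4581, 0.0583, 0.239]
ee_rot: [[-0.211, -0.977, 0.0], [-0.977, 0.211, -0.0], [0.0, -0.0, -1.0]]
wrist_force: [-0.6, -0.6, 0.4]
gripper_width: 0.518
gripper_force: 0.0
```

Call:
{"name": "jog_arm", "arguments": {"increments": [[0,0,0,0],[0,0,0,0],[0,0,0,0],[0,0,0,0],[0,0,0,0]], "grip": 0}}

```text
time_s: 7.5
tcp_pos: [0.4585, 0.0584, 0.2391]
ee_rot: [[-0.211, -0.978, 0.002], [-0.978, 0.211, 0.0], [-0.001, -0.002, -1.0]]
wrist_force: [1.5, -2.0, 2.0]
gripper_width: 0.161
gripper_force: 30.0
```

Call:
{"name": "jog_arm", "arguments": {"increments": [[0,0.2,0,0],[0,0.3,0,0],[0,0.3,0,0],[0,0.3,0,0],[0,0.2,0,0],[0,0.1,0,0],[0,0,0,0],[0,0,0,0]]}}

```text
time_s: 8.3
tcp_pos: [0.4307, 0.0645, 0.2391]
ee_rot: [[-0.211, -0.978, 0.0], [-0.978, 0.211, 0.0], [-0.0, 0.0, -1.0]]
wrist_force: [0.7, 0.5, 4.7]
gripper_width: 0.157
gripper_force: 30.0
```

Call:
{"name": "jog_arm", "arguments": {"increments": [[0,0.1,0,0],[0,0.05,0,0],[0,0,0,0],[0,0,0,0]]}}

```text
time_s: 8.7
tcp_pos: [0.4281, 0.0651, 0.2391]
ee_rot: [[-0.211, -0.978, 0.001], [-0.978, 0.211, 0.0], [-0.001, -0.001, -1.0]]
wrist_force: [2.9, -0.9, 4.0]
gripper_width: 0.159
gripper_force: 30.0
```

Call:
{"name": "jog_arm", "arguments": {"increments": [[0,0.05,0,0],[0,0.05,0,0],[0,0,0,0]]}}

```text
time_s: 9.0
tcp_pos: [0.426, 0.0655, 0.239]
ee_rot: [[-0.211, -0.978, 0.001], [-0.978, 0.211, 0.0], [-0.001, -0.001, -1.0]]
wrist_force: [4.6, -0.9, 5.7]
gripper_width: 0.157
gripper_force: 30.0
```

Call:
{"name": "jog_arm", "arguments": {"increments": [[0,0.05,0,0],[0,0,0,0],[0,0,0,0]]}}

```text
time_s: 9.3
tcp_pos: [0.4251, 0.0657, 0.239]
ee_rot: [[-0.211, -0.978, 0.001], [-0.978, 0.211, 0.0], [-0.001, -0.001, -1.0]]
wrist_force: [3.8, -1.9, 6.1]
gripper_width: 0.157
gripper_force: 30.0
```

Call:
{"name": "jog_arm", "arguments": {"increments": [[0,0.05,0,0],[0,0.05,0,0],[0,0,0,0]]}}

```text
time_s: 9.6
tcp_pos: [0.4245, 0.0659, 0.239]
ee_rot: [[-0.21, -0.978, 0.005], [-0.978, 0.21, 0.0], [-0.001, -0.004, -1.0]]
wrist_force: [13.4, -8.1, -0.9]
gripper_width: 0.154
gripper_force: 30.0
```

Call:
{"name": "jog_arm", "arguments": {"increments": [[0,0.05,0,0],[0,0.05,0,0],[0,0,0,0]]}}

```text
time_s: 9.9
tcp_pos: [0.4238, 0.066, 0.239]
ee_rot: [[-0.209, -0.978, 0.008], [-0.978, 0.209, 0.0], [-0.002, -0.008, -1.0]]
wrist_force: [22.2, -15.1, -8.7]
gripper_width: 0.157
gripper_force: 30.1
```

Call:
{"name": "jog_arm", "arguments": {"increments": [[0,-0.12,0,0],[0,0,0,0]]}}

```text
time_s: 10.1
tcp_pos: [0.4247, 0.0658, 0.239]
ee_rot: [[-0.211, -0.978, 0.003], [-0.978, 0.211, 0.0], [-0.001, -0.003, -1.0]]
wrist_force: [10.1, -6.8, -0.3]
gripper_width: 0.161
gripper_force: 30.0
```

Run:
```python
from h import *
P=np.load("P.npy");g,y,s=tool(P);print(g,y,s["time_s"],s["wrist_force"])
```

```text
[-156.9   -0.2   75.5] 0.1 10.1 [10.07565304 -6.76951081 -0.28646031]
```

Call:
{"name": "jog_arm", "arguments": {"increments": [[0,0,0,0],[0,0,0,0],[0,0,-1,0],[0,0,-1,0],[0,0,-1,0],[0,0,-0.5,0],[0,0,0,0]], "grip": 45}}

```text
time_s: 10.8
tcp_pos: [0.4227, 0.0659, 0.309]
ee_rot: [[-0.211, -0.977, -0.0], [-0.977, 0.211, 0.001], [-0.001, 0.0, -1.0]]
wrist_force: [-1.1, -0.2, -0.2]
gripper_width: 0.516
gripper_force: 0.0
```

Run:
```python
from h import *
P=np.load("P.npy");g,y,s=tool(P);print(g,y,s["time_s"],s["wrist_force"])
b=eyes.capture("top");a=eyes.capture("side")
for n in ("casting","stub_tip"):
  for c in K: print(n,c,[(rel(P,d["centre"]).round(0),round(d["conf"],2)) for d in eyes.spot_in(c,n)])
cv2.imwrite("pics/c1.png",np.hstack([cv2.resize(a[160:255,200:310],(400,345),interpolation=cv2.INTER_CUBIC),cv2.resize(b[165:260,200:300],(390,345),interpolation=cv2.INTER_CUBIC)]))
```

```text
[-159.4   -0.6  145.5] 0.07 10.8 [-1.09403006 -0.24641089 -0.16708582]
casting side [(array([141.,  93.,  64.]), 0.77), (array([-178.,  217.,   88.]), 0.74), (array([-32.,  25.,  76.]), 0.69), (array([232., -51.,  62.]), 0.55)]
casting top [(array([143.,  81.,  85.]), 0.84), (array([-22.,  -1., 104.]), 0.63), (array([238., -55.,  87.]), 0.63), (array([-153.,  197.,   88.]), 0.63)]
stub_tip side [(array([229., -48.,  63.]), 0.8), (array([-176.,  223.,   88.]), 0.77), (array([140.,  95.,  61.]), 0.76), (array([-31.,  29.,  79.]), 0.73)]
stub_tip top [(array([145.,  81.,  89.]), 0.61), (array([231., -59.,  86.]), 0.6), (array([-154.,  201.,   88.]), 0.6)]
```

View pics/c1.png

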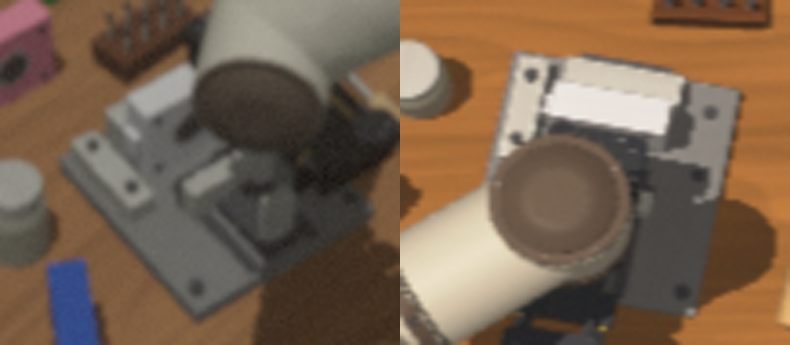

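The crop shows the jaw fully open and the casting still standing against the fixed jaw, with the stub at the left. The jaw's travel stop corrects the fixture x by 2 mm. I move over the stub end.

Run:
```python
from h import *
P=np.load("P.npy");a=np.radians(P[2]);P[:2]-=.002*np.array([np.cos(a),np.sin(a)]);np.save("P.npy",P);print(tool(P)[:2])
```

```text
(array([-157.4,   -1. ,  144.3]), np.float64(0.06))
```

Call:
{"name": "jog_arm", "arguments": {"increments": [[-0.23,-0.86,0,0.02],[-0.23,-0.86,0,0],[-0.23,-0.86,0,0],[-0.23,-0.86,0,0],[-0.23,-0.86,0,0],[-0.23,-0.86,0,0],[-0.23,-0.86,0,0],[-0.22,-0.86,0,0],[0,0,0,0],[0,0,0,0]], "grip": 56}}

```text
time_s: 12.1
tcp_pos: [0.5651, 0.0723, 0.3076]
ee_rot: [[-0.213, -0.977, -0.002], [-0.977, 0.213, -0.001], [0.001, 0.002, -1.0]]
wrist_force: [-0.9, -0.3, 0.7]
gripper_width: 0.646
gripper_force: 0.0
```

Run:
```python
from h import *
P=np.load("P.npy");print(tool(P)[:2])
```

```text
(array([-19.9,  35.6, 144.1]), np.float64(-0.05))
```

Call:
{"name": "jog_arm", "arguments": {"increments": [[0,0,0.7,0],[0,0,0.7,0],[0,0,0.7,0],[0,0,0.6,0],[0,0,0.5,0],[0,0,0,0],[0,0,0,0]]}}

```text
time_s: 12.8
tcp_pos: [0.5655, 0.0725, 0.2449]
ee_rot: [[-0.212, -0.977, 0.0], [-0.977, 0.212, -0.0], [0.0, -0.0, -1.0]]
wrist_force: [0.2, -0.4, -0.4]
gripper_width: 0.645
gripper_force: 0.0
```

Call:
{"name": "jog_arm", "arguments": {"increments": [[0,0,0,0],[0,0,0,0],[0,0,0,0],[0,0,0,0],[0,0,0,0]], "grip": 20}}

```text
time_s: 13.3
tcp_pos: [0.5662, 0.0726, 0.2455]
ee_rot: [[-0.212, -0.977, 0.003], [-0.977, 0.212, 0.001], [-0.001, -0.003, -1.0]]
wrist_force: [1.2, -0.5, 1.5]
gripper_width: 0.363
gripper_force: 30.0
```

Run:
```python
from h import *
P=np.load("P.npy");print(tool(P)[:2])
```

```text
(array([-18.2,  36.5,  82. ]), np.float64(0.02))
```

Call:
{"name": "jog_arm", "arguments": {"increments": [[0,0,-0.3,0],[0,0,-0.4,0],[0,0,-0.4,0],[0,0,-0.4,0],[0,0,-0.4,0],[0,0,-0.4,0],[0,0,-0.4,0],[0,0,-0.4,0],[0,0,0,0],[0,0,0,0]]}}

```text
time_s: 14.3
tcp_pos: [0.5654, 0.0724, 0.3068]
ee_rot: [[-0.213, -0.977, 0.0], [-0.977, 0.213, 0.0], [-0.0, 0.0, -1.0]]
wrist_force: [0.2, -0.2, -3.8]
gripper_width: 0.367
gripper_force: 30.0
```

Run:
```python
from h import *
P=np.load("P.npy");g,y,s=tool(P);print(g,y,s["moment"],s["wrist_force"],s["time_s"])
b=eyes.capture("top");a=eyes.capture("side")
cv2.imwrite("pics/c2.png",np.hstack([cv2.resize(a[120:240,180:320],(400,345),interpolation=cv2.INTER_CUBIC),cv2.resize(b[145:260,190:310],(390,345),interpolation=cv2.INTER_CUBIC)]))
```

```text
[-19.3  36.  143.3] -0.03 [0.15888091 0.12658606 0.02112123] [ 0.23256324 -0.17645738 -3.79424885] 14.3
```

View pics/c2.png

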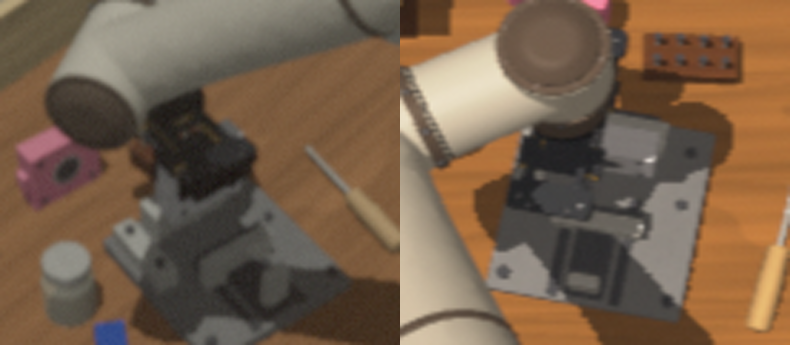

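Call:
{"name": "jog_arm", "arguments": {"increments": [[0,0,-0.6,0],[0,0,-0.8,0],[0,0,-0.8,0],[0,0,-0.6,0],[0,0,0,0],[0,0,0,0]]}}

```text
time_s: 15.0
tcp_pos: [0.5652, 0.0724, 0.3626]
ee_rot: [[-0.213, -0.977, -0.0], [-0.977, 0.213, 0.0], [-0.0, 0.0, -1.0]]
wrist_force: [-0.2, 0.2, -4.5]
gripper_width: 0.367
gripper_force: 30.0
```

```bash
cat >> h.py <<'E'
def casting_fit(P,cams=("side","top"),th0=(0,45,90),S=4):
    """fit theta (deg about fixture x) of the gripped casting + offsets to network outlines: inside-model fraction"""
    g,_,s=tool(P);M={}
    for c in cams:
        eyes.capture(c)
        for d in eyes.outline_of(c,"casting"):
            q=np.argwhere(d["mask"]).mean(0)[::-1];e=proj(c,world(P,[g/1000]))[0]
            if np.hypot(*(q-e))<45: M[c]=(d["mask"],d["conf"]);break
    return g,s,M
E
python3 - <<'E'
from h import *
P=np.load("P.npy");g,s,M=casting_fit(P)
print(g,s["time_s"])
F=[];T=[]
for i in range(6):
    x=sense();F.append(x["wrist_force"]);T.append(x["moment"])
    eyes.capture("side")
print(np.mean(F,0),np.mean(T,0),np.std(T,0))
for c,(m,cf) in M.items():
    ys,xs=np.nonzero(m);print(c,cf,m.sum(),xs.min(),xs.max(),ys.min(),ys.max(),"grasp px",proj(c,world(P,[g/1000]))[0].round())
    for th in (0,20,45,68,90):
        a=np.radians(th);R=lambda y,z:(y*np.cos(a)-z*np.sin(a),y*np.sin(a)+z*np.cos(a))
        o=R(36,18);b=box(-16,16,-48,48,-44,44)*1000
        X=np.array([[g[0]+p[0],g[1]+R(p[1],p[2])[0]-o[0],g[2]+R(p[1],p[2])[1]-o[1]] for p in b])/1000
        im=np.zeros(m.shape,np.uint8);cv2.fillConvexPoly(im,cv2.convexHull(proj(c,world(P,X)).round().astype(np.int32)),1)
        print(th,"outside",(m&(im==0)).sum(),"model",im.sum())
E
```

```text
[-19.5  35.9 199.1] 15.0
[ 0.06590186  0.18081626 -3.82583266] [ 0.18838465  0.0469679  -0.01584961] [0.01255756 0.00861171 0.0445217 ]
side 0.56 688 186 215 158 191 grasp px [241. 167.]
0 outside 688 model 914
20 outside 688 model 909
45 outside 688 model 826
68 outside 688 model 846
90 outside 688 model 912
top 0.58 286 252 270 183 200 grasp px [242. 187.]
0 outside 0 model 579
20 outside 15 model 657
45 outside 75 model 687
68 outside 179 model 638
90 outside 282 model 556
```

The casting is held level with no pivot: the moment of 0.18 N·m matches the full lever arm. I test whether a near-contact opening command softens the grip enough for gravity to pivot it.

Call:
{"name": "jog_arm", "arguments": {"increments": [[0,0,0,0],[0,0,0,0]], "grip": 30}}

```text
time_s: 15.7
tcp_pos: [0.5655, 0.0725, 0.3628]
ee_rot: [[-0.213, -0.977, 0.0], [-0.977, 0.213, 0.0], [-0.0, -0.0, -1.0]]
wrist_force: [-0.1, -0.2, -4.2]
gripper_width: 0.367
gripper_force: 30.0
```

Call:
{"name": "jog_arm", "arguments": {"increments": [[0,0,0,0],[0,0,0,0]], "grip": 31}}

```text
time_s: 15.9
tcp_pos: [0.5655, 0.0725, 0.3628]
ee_rot: [[-0.213, -0.977, 0.0], [-0.977, 0.213, 0.0], [-0.0, -0.0, -1.0]]
wrist_force: [0.5, 0.0, -4.0]
gripper_width: 0.369
gripper_force: 30.0
```

Run:
```python
from h import *
s=sense();print(s["gripper_width"]*87,s["gripper_force"],s["moment"])
```

```text
32.13748598148103 29.96581780258566 [ 0.2025435   0.07978537 -0.03132983]
```

Force stays at 30 N, so opening the grip isn't a safe way to make it pivot. Instead I lever the casting: hold it high, bring its lower -y face against the handle post's top edge, and swing the gripper on an arc about that edge so it pivots in the pads. I move to the arc start.

Call:
{"name": "jog_arm", "arguments": {"increments": [[-0.2,0.5,0,0],[-0.5,0.95,0,0],[-0.5,0.95,0,0],[-0.5,0.95,0,0],[-0.5,0.95,0,0],[-0.5,0.95,0,0],[-0.5,0.95,0,0],[-0.2,0.55,0,0],[0,0,0,0]], "grip": 20}}

```text
time_s: 16.8
tcp_pos: [0.4467, 0.1681, 0.3631]
ee_rot: [[-0.21, -0.978, 0.0], [-0.978, 0.21, 0.0], [-0.0, 0.0, -1.0]]
wrist_force: [0.3, -0.6, -4.1]
gripper_width: 0.372
gripper_force: 30.0
```

Call:
{"name": "jog_arm", "arguments": {"increments": [[0,0,0.4,0],[0,0,0.6,0],[0,0,0.6,0],[0,0,0.6,0],[0,0,0.6,0],[0,0,0.4,0],[0,0,0,0],[0,0,0,0]]}}

```text
time_s: 17.6
tcp_pos: [0.4485, 0.1675, 0.2987]
ee_rot: [[-0.213, -0.977, 0.0], [-0.977, 0.213, -0.0], [0.0, -0.0, -1.0]]
wrist_force: [0.4, -0.1, -3.8]
gripper_width: 0.369
gripper_force: 30.0
```

Run:
```python
from h import *
P=np.load("P.npy");g,y,s=tool(P);print(g,y,s["moment"],s["wrist_force"],s["time_s"],s["joints"].round())
E=np.array([15,86]);p=g[1:]
for th in range(0,95,5):
    c,q=np.cos(np.radians(th)),np.sin(np.radians(th))
    G=E+[84*c-48*q,84*q+48*c];d=G-p;p=G
    print(th,G.round(1),"row x,z:",(-d[0]/20).round(2),(-d[1]/20).round(2))
```

```text
[-153.7  104.   135.2] -0.03 [ 0.14462278  0.05523271 -0.02027575] [ 0.37051617 -0.10710789 -3.77008003] 17.6 [ 40.  14. -28.   0. -48. -52.]
0 [ 99. 134.] row x,z: 0.25 0.06
5 [ 94.5 141.1] row x,z: 0.23 -0.36
10 [ 89.4 147.9] row x,z: 0.26 -0.34
15 [ 83.7 154.1] row x,z: 0.28 -0.31
20 [ 77.5 159.8] row x,z: 0.31 -0.29
25 [ 70.8 165. ] row x,z: 0.33 -0.26
30 [ 63.7 169.6] row x,z: 0.35 -0.23
35 [ 56.3 173.5] row x,z: 0.37 -0.2
40 [ 48.5 176.8] row x,z: 0.39 -0.16
45 [ 40.5 179.3] row x,z: 0.4 -0.13
50 [ 32.2 181.2] row x,z: 0.41 -0.09
55 [ 23.9 182.3] row x,z: 0.42 -0.06
60 [ 15.4 182.7] row x,z: 0.42 -0.02
65 [  7.  182.4] row x,z: 0.42 0.02
70 [ -1.4 181.4] row x,z: 0.42 0.05
75 [ -9.6 179.6] row x,z: 0.41 0.09
80 [-17.7 177.1] row x,z: 0.4 0.13
85 [-25.5 173.9] row x,z: 0.39 0.16
90 [-33. 170.] row x,z: 0.38 0.19
```

Call:
{"name": "jog_arm", "arguments": {"increments": [[0.13,0,0,0],[0.12,0,0,0],[0.1,0,0,0],[0,0,0,0],[0,0,0,0]]}}

```text
time_s: 18.1
tcp_pos: [0.4465, 0.1607, 0.299]
ee_rot: [[-0.213, -0.977, 0.0], [-0.977, 0.213, 0.0], [-0.0, -0.0, -1.0]]
wrist_force: [-0.0, -0.4, -4.4]
gripper_width: 0.365
gripper_force: 30.0
```

Call:
{"name": "jog_arm", "arguments": {"increments": [[0.12,0,-0.18,0],[0.12,0,-0.18,0],[0.13,0,-0.17,0],[0.13,0,-0.17,0],[0,0,0,0]]}}

```text
time_s: 18.6
tcp_pos: [0.4447, 0.1511, 0.3138]
ee_rot: [[-0.212, -0.977, 0.002], [-0.977, 0.212, 0.002], [-0.002, -0.002, -1.0]]
wrist_force: [1.5, 5.0, -2.1]
gripper_width: 0.365
gripper_force: 30.0
```

Run:
```python
from h import *
P=np.load("P.npy");g,y,s=tool(P);print(g,y,s["moment"],s["wrist_force"],s["time_s"])
```

```text
[-153.6   87.6  150.3] -0.01 [ 1.85042431 -0.237004   -0.02041866] [ 1.4900669   4.95893128 -2.05532581] 18.6
```

Call:
{"name": "jog_arm", "arguments": {"increments": [[0.14,0,-0.16,0],[0.14,0,-0.16,0],[0.15,0,-0.14,0],[0.16,0,-0.14,0],[0.16,0,-0.13,0],[0.17,0,-0.13,0],[0.17,0,-0.12,0],[0.18,0,-0.11,0]]}}

```text
time_s: 19.4
tcp_pos: [0.4392, 0.1264, 0.3349]
ee_rot: [[-0.213, -0.977, 0.001], [-0.977, 0.213, 0.001], [-0.002, -0.001, -1.0]]
wrist_force: [1.8, 5.0, -6.1]
gripper_width: 0.368
gripper_force: 30.0
```

Run:
```python
from h import *
P=np.load("P.npy");g,y,s=tool(P);print(g,y,np.hypot(g[1]-15,g[2]-86),s["moment"],s["wrist_force"],s["time_s"])
a=eyes.capture("side")
e=proj("side",world(P,[g/1000]))[0].astype(int);print(e)
c=a[e[1]-50:e[1]+60,e[0]-60:e[0]+60].astype(float);c=255*(c/255)**.6
cv2.imwrite("pics/c3.png",cv2.resize(c.astype(np.uint8),(600,550),interpolation=cv2.INTER_CUBIC))
```

```text
[-153.9   62.1  171.4] -0.01 97.52727823537373 [ 2.2118172  -0.43616588 -0.04524105] [ 1.83715107  5.01890743 -6.06816276] 19.4
[260 203]
```

View pics/c3.png

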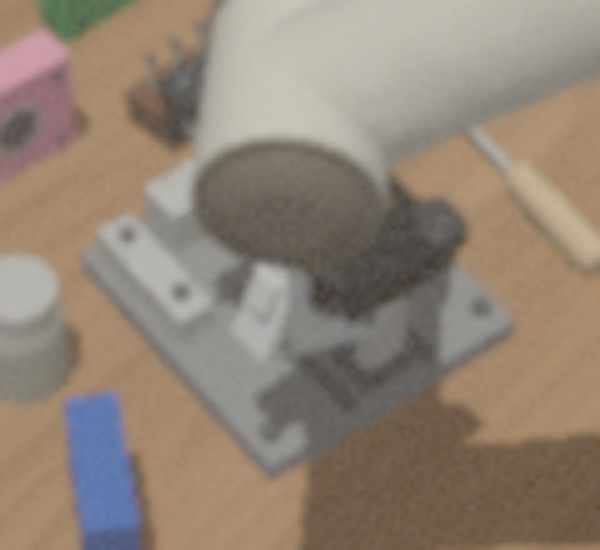

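The picture shows the casting's stub edge (crop ~(265,300)) tilted up by about 30° against the post, as planned. I continue the arc.

Call:
{"name": "jog_arm", "arguments": {"increments": [[0.18,0,-0.11,0],[0.19,0,-0.1,0],[0.19,0,-0.09,0],[0.19,0,-0.08,0],[0.2,0,-0.07,0],[0.2,0,-0.06,0],[0.2,0,-0.05,0],[0.21,0,-0.04,0],[0.21,0,-0.03,0],[0.21,0,-0.02,0]]}}

```text
time_s: 20.45
tcp_pos: [0.4301, 0.0866, 0.3472]
ee_rot: [[-0.213, -0.977, -0.002], [-0.977, 0.213, -0.002], [0.002, 0.002, -1.0]]
wrist_force: [0.4, -0.5, -3.1]
gripper_width: 0.361
gripper_force: 30.0
```

Run:
```python
from h import *
P=np.load("P.npy");g,y,s=tool(P);print(g,y,np.hypot(g[1]-15,g[2]-86),s["wrist_force"],s["time_s"])
```

```text
[-154.8   20.7  183.7] -0.03 97.86613305939905 [ 0.4469161  -0.48563449 -3.11125792] 20.45
```

Call:
{"name": "jog_arm", "arguments": {"increments": [[0.21,0,0,0],[0.21,0,0.01,0],[0.21,0,0.02,0],[0.21,0,0.03,0],[0.21,0,0.03,0],[0.21,0,0.04,0],[0.2,0,0.05,0],[0.2,0,0.06,0],[0.2,0,0.07,0]]}}

```text
time_s: 21.35
tcp_pos: [0.4226, 0.0508, 0.3413]
ee_rot: [[-0.213, -0.977, 0.0], [-0.977, 0.213, 0.0], [-0.0, -0.0, -1.0]]
wrist_force: [-0.2, 0.1, -4.6]
gripper_width: 0.364
gripper_force: 30.0
```

Call:
{"name": "jog_arm", "arguments": {"increments": [[0.2,0,0.08,0],[0.19,0,0.08,0],[0.19,0,0.09,0],[0.19,0,0.1,0],[0.15,0,0.08,0],[0,0,0,0]]}}

```text
time_s: 21.95
tcp_pos: [0.4185, 0.0328, 0.3325]
ee_rot: [[-0.213, -0.977, -0.001], [-0.977, 0.213, -0.0], [0.0, 0.001, -1.0]]
wrist_force: [0.1, 1.5, -4.0]
gripper_width: 0.37
gripper_force: 30.0
```

Run:
```python
from h import *
P=np.load("P.npy");g,y,s=tool(P);print(g,y,np.hypot(g[1]-15,g[2]-86),s["moment"],s["wrist_force"],s["time_s"])
```

```text
[-154.5  -34.1  169. ] -0.05 96.43552250078805 [ 0.10911985  0.06328352 -0.00567007] [ 0.07439392  1.46327864 -4.04320413] 21.95
```

Run:
```python
from h import *
P=np.load("P.npy");g,y,s=tool(P)
F=[];out=[]
for c in("side","top"):
    a=eyes.capture(c);e=proj(c,world(P,[g/1000]))[0].astype(int);print(c,e)
    k=a[e[1]-45:e[1]+60,e[0]-60:e[0]+60].astype(float);out.append(cv2.resize((255*(k/255)**.6).astype(np.uint8),(400,350),interpolation=cv2.INTER_CUBIC))
for i in range(6): eyes.capture("side");F.append(sense()["moment"])
print(np.mean(F,0))
cv2.imwrite("pics/c4.png",np.hstack(out))
```

```text
side [286 189]
top [256 236]
[0.07162495 0.08227033 0.00213619]
```

View pics/c4.png

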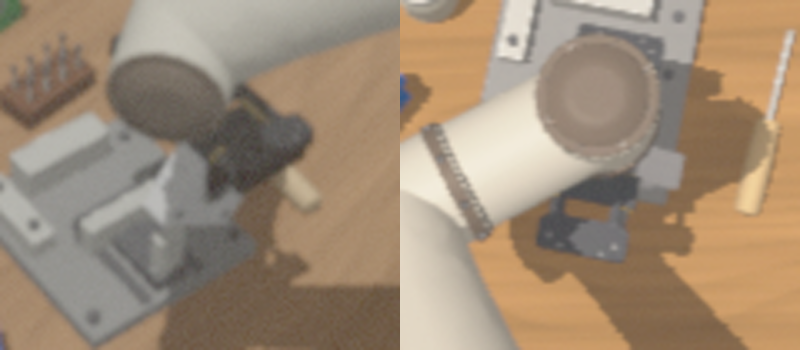

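The crop shows the casting at about 43° with the stub edge at crop (185,190). Its lower edge slipped over the post. I go back and redo the second half with more overlap on the post (smaller arc radius).

Call:
{"name": "jog_arm", "arguments": {"increments": [[0,0,-0.5,0],[0,0,-0.8,0],[0,0,-0.8,0],[-0.5,0,0,0],[-0.9,0,0,0],[-0.9,0,0,0],[-0.9,0,0,0],[-0.9,0,0,0],[-0.7,0,0,0],[-0.3,0,0,0]]}}

```text
time_s: 23.35
tcp_pos: [0.4408, 0.1343, 0.3746]
ee_rot: [[-0.211, -0.977, -0.0], [-0.977, 0.211, 0.0], [-0.0, 0.0, -1.0]]
wrist_force: [-0.3, -0.5, -4.7]
gripper_width: 0.367
gripper_force: 30.0
```

Call:
{"name": "jog_arm", "arguments": {"increments": [[0,0,0.4,0],[0,0,0.6,0],[0,0,0.6,0],[0,0,0.5,0],[0,0,0.2,0],[0,0,0,0]]}}

```text
time_s: 23.95
tcp_pos: [0.4403, 0.1324, 0.3281]
ee_rot: [[-0.213, -0.977, -0.001], [-0.977, 0.213, -0.001], [0.001, 0.001, -1.0]]
wrist_force: [0.4, 0.6, -4.8]
gripper_width: 0.362
gripper_force: 30.0
```

Run:
```python
from h import *
P=np.load("P.npy");g,y,s=tool(P);print(g,y,s["wrist_force"],s["time_s"])
T=[]
for i in range(6): eyes.capture("side");T.append(sense()["moment"])
print(np.mean(T,0))
E=np.array([15,86]);p=g[1:]
for th in np.arange(43,94,5):
    c,q=np.cos(np.radians(th)),np.sin(np.radians(th))
    G=E+[84*c-30*q,84*q+30*c];d=G-p;p=G
    print(th,G.round(1),"row x,z:",(-d[0]/20).round(2),(-d[1]/20).round(2))
```

```text
[-154.4   67.8  164.6] -0.04 [ 0.39333892  0.56611523 -4.84445722] 23.95
[0.0638244  0.07193343 0.0027251 ]
43 [ 56.  165.2] row x,z: 0.59 -0.03
48 [ 48.9 168.5] row x,z: 0.35 -0.16
53 [ 41.6 171.1] row x,z: 0.37 -0.13
58 [ 34.1 173.1] row x,z: 0.38 -0.1
63 [ 26.4 174.5] row x,z: 0.38 -0.07
68 [ 18.7 175.1] row x,z: 0.39 -0.03
73 [ 10.9 175.1] row x,z: 0.39 0.0
78 [  3.1 174.4] row x,z: 0.39 0.03
83 [ -4.5 173. ] row x,z: 0.38 0.07
88 [-12.1 171. ] row x,z: 0.38 0.1
93 [-19.4 168.3] row x,z: 0.37 0.13
```

Call:
{"name": "jog_arm", "arguments": {"increments": [[0.15,0,0,0],[0.15,0,0,0],[0.15,0,0,0],[0.14,0,0,0],[0.17,0,-0.08,0],[0.18,0,-0.08,0],[0.18,0,-0.07,0],[0.18,0,-0.07,0]]}}

```text
time_s: 25.05
tcp_pos: [0.4356, 0.1083, 0.3355]
ee_rot: [[-0.213, -0.977, 0.005], [-0.977, 0.213, 0.005], [-0.006, -0.003, -1.0]]
wrist_force: [0.1, 8.6, -2.4]
gripper_width: 0.366
gripper_force: 30.0
```

Call:
{"name": "jog_arm", "arguments": {"increments": [[0.19,0,-0.05,0],[0.19,0,-0.05,0],[0.19,0,-0.04,0],[0.19,0,-0.03,0]]}}

```text
time_s: 25.45
tcp_pos: [0.4326, 0.0938, 0.3394]
ee_rot: [[-0.213, -0.977, 0.006], [-0.977, 0.213, 0.006], [-0.007, -0.004, -1.0]]
wrist_force: [0.1, 7.1, -2.8]
gripper_width: 0.364
gripper_force: 30.0
```

Run:
```python
from h import *
P=np.load("P.npy");g,y,s=tool(P);print(g,y,np.hypot(g[1]-15,g[2]-86),s["moment"],s["wrist_force"],s["time_s"])
```

```text
[-152.9   29.8  175.9] -0.02 91.11009823285232 [ 2.62207054  0.16025853 -0.03398166] [ 0.11270978  7.14499962 -2.83641901] 25.45
```

Call:
{"name": "jog_arm", "arguments": {"increments": [[0.19,0,0,0],[0.19,0,0.01,0],[0.19,0,0.01,0],[0.19,0,0.02,0],[0.19,0,0.02,0],[0.19,0,0.02,0]]}}

```text
time_s: 26.05
tcp_pos: [0.428, 0.0715, 0.3392]
ee_rot: [[-0.212, -0.977, 0.007], [-0.977, 0.212, 0.005], [-0.006, -0.006, -1.0]]
wrist_force: [-2.6, 5.4, 6.7]
gripper_width: 0.363
gripper_force: 30.0
```

Run:
```python
from h import *
P=np.load("P.npy");g,y,s=tool(P);print(g,y,np.hypot(g[1]-15,g[2]-86),s["moment"],s["wrist_force"],s["time_s"])
```

```text
[-152.4    6.9  175.8] 0.04 90.1645717563168 [2.46552792 1.08894451 0.03205931] [-2.57905903  5.43902121  6.66451854] 26.05
```

Call:
{"name": "jog_arm", "arguments": {"increments": [[0.19,0,0.03,0],[0.19,0,0.04,0],[0.19,0,0.05,0],[0.19,0,0.05,0]]}}

```text
time_s: 26.45
tcp_pos: [0.4248, 0.0563, 0.3361]
ee_rot: [[-0.211, -0.977, 0.007], [-0.977, 0.211, 0.004], [-0.005, -0.006, -1.0]]
wrist_force: [-2.5, 4.8, 8.2]
gripper_width: 0.365
gripper_force: 30.0
```

Call:
{"name": "jog_arm", "arguments": {"increments": [[0.19,0,0.06,0],[0.19,0,0.07,0],[0.19,0,0.08,0],[0,0,0,0]]}}

```text
time_s: 26.85
tcp_pos: [0.4223, 0.0446, 0.3318]
ee_rot: [[-0.211, -0.977, 0.006], [-0.977, 0.211, 0.002], [-0.003, -0.006, -1.0]]
wrist_force: [-2.7, 2.5, 7.7]
gripper_width: 0.369
gripper_force: 30.0
```

Run:
```python
from h import *
P=np.load("P.npy");g,y,s=tool(P);print(g,y,np.hypot(g[1]-15,g[2]-86),s["moment"],s["wrist_force"],s["time_s"])
```

```text
[-152.3  -21.   168.3] 0.05 89.8292268696553 [1.13895719 0.87725441 0.05690467] [-2.65375123  2.5400542   7.70675262] 26.85
```

Call:
{"name": "jog_arm", "arguments": {"increments": [[0,0,-0.5,0],[0,0,-0.5,0],[0,0,0,0],[-0.1,-0.5,0,0],[-0.2,-0.9,0,0],[-0.2,-0.9,0,0],[-0.2,-0.9,0,0],[-0.2,-0.9,0,0],[-0.1,-0.9,0,0],[0,-0.85,0,0]]}}

```text
time_s: 27.85
tcp_pos: [0.5412, 0.0389, 0.3477]
ee_rot: [[-0.212, -0.977, -0.002], [-0.977, 0.212, -0.001], [0.001, 0.002, -1.0]]
wrist_force: [0.2, 0.3, -3.7]
gripper_width: 0.367
gripper_force: 30.0
```

Call:
{"name": "jog_arm", "arguments": {"increments": [[0,0,0,0],[0,0,0,0]]}}

```text
time_s: 28.05
tcp_pos: [0.54, 0.0387, 0.3476]
ee_rot: [[-0.213, -0.977, -0.003], [-0.977, 0.213, -0.001], [0.001, 0.003, -1.0]]
wrist_force: [-0.5, -1.1, -3.9]
gripper_width: 0.368
gripper_force: 30.0
```

Run:
```python
from h import *
P=np.load("P.npy");g,y,s=tool(P)
out=[]
for c in("side","top"):
    a=eyes.capture(c);e=proj(c,world(P,[g/1000]))[0].astype(int);print(c,e)
    k=a[e[1]-45:e[1]+60,e[0]-60:e[0]+60].astype(float);out.append(cv2.resize((255*(k/255)**.6).astype(np.uint8),(400,350),interpolation=cv2.INTER_CUBIC))
T=[]
for i in range(6): eyes.capture("side");T.append(sense()["moment"])
print(g,y,s["time_s"],s["wrist_force"],np.mean(T,0))
cv2.imwrite("pics/c5.png",np.hstack(out))
```

```text
side [254 168]
top [253 195]
[-37.4  -2.6 184.1] -0.06 28.05 [-0.46359614 -1.13682402 -3.89079576] [-0.06126701  0.10193507 -0.00188766]
```

View pics/c5.png

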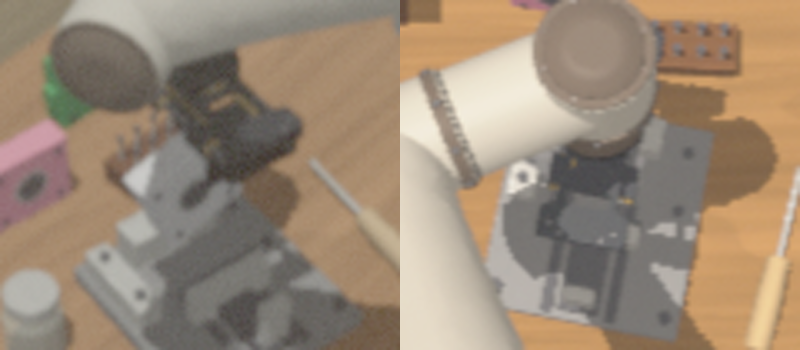

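The crop shows the casting upright in hand between the jaws' line, with the bored face at crop (190,200). The moment gives a COM offset of 19 mm, so the turn is about 90°. I lower it between the jaws.

Call:
{"name": "jog_arm", "arguments": {"increments": [[0,-0.1,0.4,0],[0,0,0.6,0],[0,0,0.6,0],[0,0,0.6,0],[0,0,0.6,0],[0,0,0.4,0],[0,0,0.1,0],[0,0,0,0]]}}

```text
time_s: 29.25
tcp_pos: [0.5418, 0.0385, 0.2826]
ee_rot: [[-0.212, -0.977, -0.0], [-0.977, 0.212, -0.0], [0.0, 0.0, -1.0]]
wrist_force: [0.3, -0.4, -4.3]
gripper_width: 0.366
gripper_force: 30.0
```

Call:
{"name": "jog_arm", "arguments": {"increments": [[0,0,0.1,0],[0,0,0.1,0],[0,0,0.1,0],[0,0,0,0]]}}

```text
time_s: 29.65
tcp_pos: [0.5416, 0.0385, 0.2768]
ee_rot: [[-0.213, -0.977, -0.0], [-0.977, 0.213, -0.0], [0.0, 0.0, -1.0]]
wrist_force: [-0.1, 0.4, -3.8]
gripper_width: 0.366
gripper_force: 30.0
```

Run:
```python
from h import *
P=np.load("P.npy");g,y,s=tool(P);print(g,y,s["moment"],s["wrist_force"],s["time_s"])
```

```text
[-35.3  -2.3 113.3] -0.02 [-0.07167529  0.16204168  0.06752991] [-0.10263303  0.42367275 -3.83087991] 29.65
```

Call:
{"name": "jog_arm", "arguments": {"increments": [[0,0,0.1,0],[0,0,0.1,0],[0,0,0,0]]}}

```text
time_s: 29.95
tcp_pos: [0.5416, 0.0385, 0.2726]
ee_rot: [[-0.213, -0.977, -0.001], [-0.977, 0.213, -0.0], [0.0, 0.001, -1.0]]
wrist_force: [0.0, 0.4, -3.5]
gripper_width: 0.363
gripper_force: 30.0
```

Call:
{"name": "jog_arm", "arguments": {"increments": [[0,0,0.07,0],[0,0,0.05,0],[0,0,0,0]]}}

```text
time_s: 30.25
tcp_pos: [0.5418, 0.0386, 0.2707]
ee_rot: [[-0.212, -0.977, 0.0], [-0.977, 0.212, -0.0], [0.0, -0.0, -1.0]]
wrist_force: [-0.3, -0.3, -3.2]
gripper_width: 0.363
gripper_force: 30.0
```

Call:
{"name": "jog_arm", "arguments": {"increments": [[0,0,0.05,0],[0,0,0.05,0],[0,0,0,0]]}}

```text
time_s: 30.55
tcp_pos: [0.5418, 0.0385, 0.2703]
ee_rot: [[-0.212, -0.977, 0.001], [-0.977, 0.212, -0.0], [0.0, -0.001, -1.0]]
wrist_force: [-3.1, -1.0, 7.2]
gripper_width: 0.367
gripper_force: 30.0
```

Call:
{"name": "jog_arm", "arguments": {"increments": [[0,0,0.05,0],[0,0,0.05,0],[0,0,0,0]]}}

```text
time_s: 30.85
tcp_pos: [0.5418, 0.0381, 0.2698]
ee_rot: [[-0.211, -0.978, 0.001], [-0.978, 0.211, -0.001], [0.001, -0.002, -1.0]]
wrist_force: [-5.4, -2.9, 14.9]
gripper_width: 0.37
gripper_force: 30.0
```

Call:
{"name": "jog_arm", "arguments": {"increments": [[0,0,0.03,0],[0,0,0,0]]}}

```text
time_s: 31.05
tcp_pos: [0.5418, 0.0379, 0.2696]
ee_rot: [[-0.211, -0.978, 0.001], [-0.978, 0.211, -0.002], [0.001, -0.002, -1.0]]
wrist_force: [-6.2, -3.5, 16.9]
gripper_width: 0.367
gripper_force: 30.0
```

Run:
```python
from h import *
P=np.load("P.npy");g,y,s=tool(P);print(g,y,s["moment"],s["wrist_force"],s["time_s"])
```

```text
[-34.7  -3.  106.1] 0.09 [-0.28130304  2.34010307  0.21055234] [-6.23873141 -3.45700913 16.89788645] 31.05
```

Call:
{"name": "jog_arm", "arguments": {"increments": [[0,0,-0.1,0],[-0.08,0,0,0],[-0.08,0,0,0],[0,0,0,0]]}}

```text
time_s: 31.45
tcp_pos: [0.5427, 0.0407, 0.2699]
ee_rot: [[-0.211, -0.977, 0.001], [-0.977, 0.211, -0.002], [0.002, -0.001, -1.0]]
wrist_force: [-3.0, -5.6, 9.0]
gripper_width: 0.367
gripper_force: 30.0
```

Call:
{"name": "jog_arm", "arguments": {"increments": [[-0.06,0,0,0],[-0.06,0,0,0],[0,0,0,0]]}}

```text
time_s: 31.75
tcp_pos: [0.5433, 0.0428, 0.2699]
ee_rot: [[-0.211, -0.977, 0.001], [-0.977, 0.211, -0.003], [0.003, -0.001, -1.0]]
wrist_force: [-2.3, -6.4, 9.4]
gripper_width: 0.364
gripper_force: 30.0
```

Run:
```python
from h import *
P=np.load("P.npy");g,y,s=tool(P);print(g,y,s["moment"],s["wrist_force"],s["time_s"])
```

```text
[-34.4   1.9 106.4] 0.05 [-2.09483074  0.83789967  0.06549924] [-2.29716801 -6.37494914  9.35491643] 31.75
```

Call:
{"name": "jog_arm", "arguments": {"increments": [[-0.06,0,0,0],[-0.06,0,0,0],[0,0,0,0]]}}

```text
time_s: 32.05
tcp_pos: [0.5439, 0.0454, 0.2699]
ee_rot: [[-0.212, -0.977, 0.001], [-0.977, 0.212, -0.002], [0.002, -0.002, -1.0]]
wrist_force: [-2.3, -6.4, 8.5]
gripper_width: 0.364
gripper_force: 30.0
```

Call:
{"name": "jog_arm", "arguments": {"increments": [[-0.06,0,0,0],[-0.06,0,0,0],[0,0,0,0]]}}

```text
time_s: 32.35
tcp_pos: [0.5445, 0.0478, 0.2699]
ee_rot: [[-0.212, -0.977, 0.002], [-0.977, 0.212, -0.002], [0.002, -0.002, -1.0]]
wrist_force: [-2.1, -5.1, 9.5]
gripper_width: 0.367
gripper_force: 30.0
```

Call:
{"name": "jog_arm", "arguments": {"increments": [[-0.06,0,0,0],[-0.06,0,0,0],[0,0,0,0]]}}

```text
time_s: 32.65
tcp_pos: [0.5449, 0.0499, 0.2699]
ee_rot: [[-0.212, -0.977, 0.001], [-0.977, 0.212, -0.003], [0.003, -0.002, -1.0]]
wrist_force: [-1.4, -7.6, 8.1]
gripper_width: 0.365
gripper_force: 30.0
```

Call:
{"name": "jog_arm", "arguments": {"increments": [[-0.06,0,0,0],[-0.06,0,0,0],[0,0,0,0]]}}

```text
time_s: 32.95
tcp_pos: [0.5453, 0.0509, 0.2702]
ee_rot: [[-0.212, -0.977, -0.001], [-0.977, 0.212, -0.006], [0.006, -0.001, -1.0]]
wrist_force: [-0.8, -13.4, 9.6]
gripper_width: 0.361
gripper_force: 30.0
```

Run:
```python
from h import *
P=np.load("P.npy");g,y,s=tool(P);print(g,y,s["moment"],s["wrist_force"],s["time_s"])
```

```text
[-34.2   9.7 106.7] 0.05 [-4.24915184  0.51794012 -0.05891721] [ -0.79087746 -13.35620308   9.58906827] 32.95
```

The casting reached the end stop. While still gripped, I ease the y push and bring it to the fixed jaw.

Call:
{"name": "jog_arm", "arguments": {"increments": [[0.04,-0.15,0,0],[0,-0.2,0,0],[0,-0.2,0,0],[0,-0.2,0,0],[0,0,0,0]]}}

```text
time_s: 33.45
tcp_pos: [0.5557, 0.0472, 0.2683]
ee_rot: [[-0.211, -0.977, -0.016], [-0.977, 0.212, -0.007], [0.01, 0.014, -1.0]]
wrist_force: [-14.9, -6.2, 15.8]
gripper_width: 0.376
gripper_force: 30.3
```

Call:
{"name": "jog_arm", "arguments": {"increments": [[0,-0.06,0,0],[0,-0.06,0,0],[0,0,0,0]]}}

```text
time_s: 33.75
tcp_pos: [0.5575, 0.0466, 0.268]
ee_rot: [[-0.211, -0.977, -0.017], [-0.977, 0.211, -0.007], [0.011, 0.016, -1.0]]
wrist_force: [-14.5, -7.3, 14.7]
gripper_width: 0.378
gripper_force: 30.5
```

Run:
```python
from h import *
P=np.load("P.npy");g,y,s=tool(P);print(g,y,s["moment"],s["wrist_force"],s["time_s"])
```

```text
[-24.1   7.3 104.5] 0.05 [-1.32589271  5.27920171  0.61824718] [-14.54643441  -7.2507584   14.69800079] 33.75
```

Call:
{"name": "jog_arm", "arguments": {"increments": [[0,0,-0.1,0],[0,0,-0.05,0],[0,0,0,0]]}}

```text
time_s: 34.05
tcp_pos: [0.5595, 0.0472, 0.2696]
ee_rot: [[-0.213, -0.977, -0.01], [-0.977, 0.213, -0.004], [0.006, 0.009, -1.0]]
wrist_force: [-5.3, -5.4, -0.0]
gripper_width: 0.368
gripper_force: 29.7
```

Run:
```python
from h import *
P=np.load("P.npy");g,y,s=tool(P);print(g,y,s["moment"],s["wrist_force"],s["time_s"],s["ee_rot"][2],s["gripper_width"]*87)
```

```text
[-21.    9.  106.1] -0.04 [-1.85330314  1.75585083  0.16041778] [-5.34153139 -5.41481236 -0.0438719 ] 34.05 [ 0.00642899  0.0085557  -0.99994273] 31.989248117181397
```

Call:
{"name": "jog_arm", "arguments": {"increments": [[0,-0.06,0,0],[0,-0.06,0,0],[0,-0.06,0,0],[0,0,0,0]]}}

```text
time_s: 34.45
tcp_pos: [0.5628, 0.0465, 0.2692]
ee_rot: [[-0.213, -0.977, -0.011], [-0.977, 0.213, -0.005], [0.007, 0.01, -1.0]]
wrist_force: [-6.3, -4.7, 0.1]
gripper_width: 0.368
gripper_force: 29.7
```

Call:
{"name": "jog_arm", "arguments": {"increments": [[0,-0.05,0,0],[0,-0.05,0,0],[0,0,0,0]]}}

```text
time_s: 34.75
tcp_pos: [0.5647, 0.0461, 0.2692]
ee_rot: [[-0.213, -0.977, -0.012], [-0.977, 0.213, -0.005], [0.007, 0.011, -1.0]]
wrist_force: [-6.4, -4.6, 0.1]
gripper_width: 0.368
gripper_force: 29.8
```

Run:
```python
from h import *
P=np.load("P.npy");g,y,s=tool(P);print(g,y,s["moment"],s["wrist_force"],s["time_s"],s["ee_rot"][2],s["gripper_width"]*87)
```

```text
[-16.1   8.9 105.8] -0.04 [-1.6320317   2.27136658  0.24947236] [-6.39618527 -4.55761528  0.05690364] 34.75 [ 0.00710601  0.01054315 -0.99991917] 32.034183206568365
```

Call:
{"name": "jog_arm", "arguments": {"increments": [[0,-0.05,0,0],[0,-0.05,0,0],[0,0,0,0]]}}

```text
time_s: 35.05
tcp_pos: [0.5657, 0.0459, 0.2692]
ee_rot: [[-0.214, -0.977, -0.015], [-0.977, 0.214, -0.004], [0.007, 0.014, -1.0]]
wrist_force: [-10.0, -4.0, 3.4]
gripper_width: 0.371
gripper_force: 29.7
```

Call:
{"name": "jog_arm", "arguments": {"increments": [[0,-0.05,0,0],[0,0,0,0]]}}

```text
time_s: 35.25
tcp_pos: [0.5661, 0.0458, 0.2692]
ee_rot: [[-0.214, -0.977, -0.017], [-0.977, 0.214, -0.004], [0.008, 0.015, -1.0]]
wrist_force: [-11.6, -1.4, 4.9]
gripper_width: 0.373
gripper_force: 29.7
```

Call:
{"name": "jog_arm", "arguments": {"increments": [[0,0.06,0,0],[0,0.06,0,0],[0,0,0,0]]}}

```text
time_s: 35.55
tcp_pos: [0.565, 0.046, 0.2692]
ee_rot: [[-0.213, -0.977, -0.012], [-0.977, 0.213, -0.004], [0.007, 0.011, -1.0]]
wrist_force: [-6.3, -4.2, 1.4]
gripper_width: 0.371
gripper_force: 29.6
```

Call:
{"name": "jog_arm", "arguments": {"increments": [[0,0,0,0],[0,0,0,0],[0,0,0,0],[0,0,-0.5,0],[0,0,-1,0],[0,0,-1,0],[0,0,-1,0],[0,0,0,0]], "grip": 50}}

```text
time_s: 36.35
tcp_pos: [0.569, 0.048, 0.3453]
ee_rot: [[-0.212, -0.977, 0.009], [-0.977, 0.212, 0.002], [-0.004, -0.008, -1.0]]
wrist_force: [0.3, -0.2, 0.3]
gripper_width: 0.578
gripper_force: 0.0
```

Call:
{"name": "jog_arm", "arguments": {"increments": [[0,0.8,0,0],[0,1,0,0],[0.2,1,0,0],[0.2,1,0,0],[0.05,1,0,0],[0,1,0,0],[0,0.9,0,0],[0,0,0,0],[0,0,0,0]]}}

```text
time_s: 37.25
tcp_pos: [0.4353, 0.0675, 0.3414]
ee_rot: [[-0.212, -0.977, 0.002], [-0.977, 0.212, 0.001], [-0.001, -0.001, -1.0]]
wrist_force: [-1.2, 0.4, -0.3]
gripper_width: 0.574
gripper_force: 0.0
```

Run:
```python
from h import *
P=np.load("P.npy");g,y,s=tool(P);print(g,y,s["wrist_force"],s["time_s"])
b=eyes.capture("top");a=eyes.capture("side")
for c in K:
  for n in ("casting","stub_tip","jaw_face"): print(c,n,[(rel(P,d["centre"]).round(0),round(d["conf"],2)) for d in eyes.spot_in(c,n)])
cv2.imwrite("pics/c6.png",np.hstack([cv2.resize(a[145:245,200:310],(400,364),interpolation=cv2.INTER_CUBIC),cv2.resize(b[155:255,200:300],(390,364),interpolation=cv2.INTER_CUBIC)]))
```

```text
[-145.1    3.7  177.9] 0.04 [-1.16913517  0.40414631 -0.26836438] 37.25
side casting [(array([-174.,  219.,   86.]), 0.85), (array([-31.,  26.,  76.]), 0.78), (array([230., -51.,  66.]), 0.65), (array([141.,  98.,  66.]), 0.55)]
side stub_tip [(array([142.,  94.,  62.]), 0.97), (array([229., -51.,  61.]), 0.84), (array([-29.,  28.,  80.]), 0.81), (array([-173.,  219.,   89.]), 0.63)]
side jaw_face [(array([-100.,   11.,   47.]), 0.91)]
top casting [(array([145.,  82.,  86.]), 0.9), (array([237., -56.,  86.]), 0.9), (array([-11.,   8., 112.]), 0.75), (array([-138.,  196.,   85.]), 0.67)]
top stub_tip [(array([146.,  80.,  88.]), 0.76), (array([-12.,   6., 119.]), 0.61), (array([234., -55.,  87.]), 0.58), (array([-138.,  197.,   90.]), 0.56), (array([-18., 170.,  84.]), 0.17)]
top jaw_face []
```

View pics/c6.png

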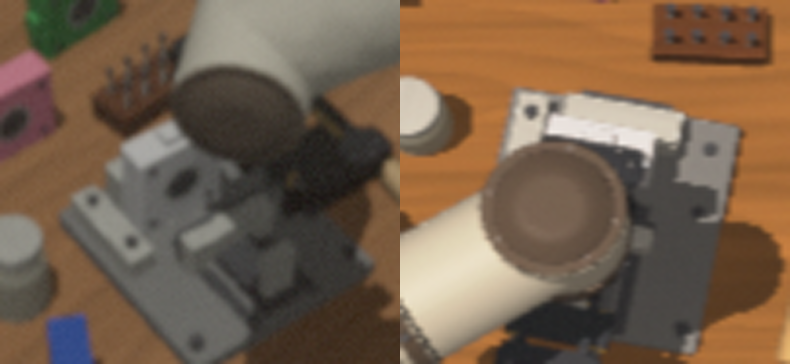

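The crop shows the casting standing upright, stub on top at side crop (172,130), next to the end stop and at the fixed jaw. I check its placing numerically.

Run:
```python
from h import *
P=np.load("P.npy")
print("front-left top corner",rel(P,ray("top",(237.2,192.1),.116)).round(1))
# side mask fit over y-centre, tilt
eyes.capture("side")
for d in eyes.outline_of("side","casting"):
    m=d["mask"];q=np.argwhere(m).mean(0)[::-1];e=proj("side",world(P,[[-.016,.021,.068]]))[0]
    if np.hypot(*(q-e))<20: break
a=cv2.imread("pics/c6.png")
print(d["conf"],m.sum(),q,e)
k=cv2.findContours(m.astype(np.uint8),0,1)[0];k=max(k,key=cv2.contourArea)[:,0]
L=[(v,k[k[:,1]==v,0].min()) for v in range(k[:,1].min(),k[:,1].max(),3)];print("left edge",L)
for yc in (15,18,21): 
  for x in(-32,0):
    print(yc,x,proj("side",world(P,np.array([[x,yc+44,116],[x,yc+44,60],[x,yc+44,45],[x,yc+44,20]])/1000)).round(1).tolist())
print("stop inner top edge",proj("side",world(P,np.array([[-48,65,45],[0,65,45]])/1000)).round(1).tolist())
```

```text
front-left top corner [-21.5  53.7 116. ]
0.67 625 [244.5952 193.5168] [244.56190327 192.56583692]
left edge [(178, np.int32(245)), (181, np.int32(239)), (184, np.int32(235)), (187, np.int32(233)), (190, np.int32(233)), (193, np.int32(233)), (196, np.int32(233)), (199, np.int32(232)), (202, np.int32(232)), (205, np.int32(234)), (208, np.int32(237))]
15 -32 [[237.7, 190.8], [237.9, 202.4], [238.0, 205.4], [238.1, 210.3]]
15 0 [[231.8, 184.7], [232.2, 196.4], [232.3, 199.4], [232.5, 204.3]]
18 -32 [[236.9, 191.2], [237.1, 202.8], [237.2, 205.8], [237.3, 210.7]]
18 0 [[231.1, 185.1], [231.5, 196.8], [231.6, 199.8], [231.7, 204.7]]
21 -32 [[236.1, 191.6], [236.4, 203.2], [236.5, 206.2], [236.6, 211.2]]
21 0 [[230.3, 185.5], [230.7, 197.2], [230.8, 200.2], [231.0, 205.1]]
stop inner top edge [[239.3, 209.3], [230.8, 200.2]]
```

Call:
{"name": "jog_arm", "arguments": {"increments": [[0.3,-0.5,0,0],[0.4,-0.9,0,0],[0.4,-0.9,0,0],[0.4,-0.9,0,0],[0.4,-0.9,0,0],[0.4,-0.9,0,0],[0.4,-0.9,0,0],[0.3,-0.25,0,0],[0,0,0.5,0],[0,0,0,0]], "grip": 0}}

```text
time_s: 38.75
tcp_pos: [0.5414, -0.0178, 0.3291]
ee_rot: [[-0.214, -0.977, -0.004], [-0.977, 0.214, -0.0], [0.001, 0.004, -1.0]]
wrist_force: [-1.0, -0.9, -1.5]
gripper_width: 0.005
gripper_force: 0.0
```

Run:
```python
from h import *
P=np.load("P.npy");g,y,s=tool(P);print(g,y,s["wrist_force"],s["time_s"],s["gripper_width"])
```

```text
[-24.2 -57.5 165.6] -0.07 [-1.02761687 -0.8886848  -1.46142527] 38.75 0.00507498400543177
```

Call:
{"name": "jog_arm", "arguments": {"increments": [[0,0,0.7,0],[0,0,0.9,0],[0,0,0.9,0],[0,0,0.9,0],[0,0,0.6,0],[0,0,0.3,0],[-0.3,0,0,0],[-0.3,0,0,0],[-0.2,0,0,0],[0,0,0,0]]}}

```text
time_s: 39.75
tcp_pos: [0.5461, -0.0012, 0.2456]
ee_rot: [[-0.212, -0.977, 0.001], [-0.977, 0.212, 0.0], [-0.001, -0.001, -1.0]]
wrist_force: [-0.5, -0.3, 0.5]
gripper_width: 0.005
gripper_force: 0.0
```

Call:
{"name": "jog_arm", "arguments": {"increments": [[-0.07,0,0,0],[-0.07,0,0,0],[-0.07,0,0,0],[0,0,0,0]]}}

```text
time_s: 40.15
tcp_pos: [0.5468, 0.002, 0.2454]
ee_rot: [[-0.213, -0.977, 0.001], [-0.977, 0.213, -0.0], [0.0, -0.001, -1.0]]
wrist_force: [-0.7, -4.8, 2.9]
gripper_width: 0.004
gripper_force: 2.1
```

Run:
```python
from h import *
P=np.load("P.npy");g,y,s=tool(P);print(g,y,s["wrist_force"],s["time_s"],s["gripper_width"])
```

```text
[-22.3 -36.8  81.9] -0.02 [-0.685776   -4.78246046  2.8966651 ] 40.15 0.003973915319380887
```

Call:
{"name": "jog_arm", "arguments": {"increments": [[-0.05,0,0,0],[0,0,0,0]]}}

```text
time_s: 40.35
tcp_pos: [0.547, 0.0031, 0.2451]
ee_rot: [[-0.213, -0.977, 0.0], [-0.977, 0.213, -0.0], [0.0, -0.0, -1.0]]
wrist_force: [0.2, -3.9, 3.4]
gripper_width: 0.004
gripper_force: 2.3
```

Call:
{"name": "jog_arm", "arguments": {"increments": [[-0.05,0,0,0],[0,0,0,0]]}}

```text
time_s: 40.55
tcp_pos: [0.5472, 0.0042, 0.245]
ee_rot: [[-0.213, -0.977, 0.0], [-0.977, 0.213, -0.0], [0.0, -0.0, -1.0]]
wrist_force: [0.6, -5.0, 3.7]
gripper_width: 0.005
gripper_force: 2.3
```

Force and motion suggest the casting is already butted and starting to tip, since the push is too high. I retract gently, go lower, and push lightly.

Call:
{"name": "jog_arm", "arguments": {"increments": [[0.05,0,0,0],[0.05,0,0,0],[0.05,0,0,0],[0.05,0,0,0],[0.1,0,0,0],[0.2,0,0,0],[0,0,0.3,0],[0,0,0.3,0],[0,0,0,0]]}}

```text
time_s: 41.45
tcp_pos: [0.5446, -0.0057, 0.2317]
ee_rot: [[-0.213, -0.977, -0.002], [-0.977, 0.213, -0.0], [0.001, 0.002, -1.0]]
wrist_force: [-0.1, -0.8, -0.8]
gripper_width: 0.007
gripper_force: 0.0
```

Call:
{"name": "jog_arm", "arguments": {"increments": [[-0.1,0,0,0],[-0.1,0,0,0],[-0.05,0,0,0],[-0.05,0,0,0],[0,0,0,0]]}}

```text
time_s: 41.95
tcp_pos: [0.5464, 0.0005, 0.2331]
ee_rot: [[-0.212, -0.977, 0.0], [-0.977, 0.212, 0.0], [-0.0, -0.0, -1.0]]
wrist_force: [-0.5, -0.5, 0.4]
gripper_width: 0.008
gripper_force: 0.0
```

Run:
```python
from h import *
P=np.load("P.npy");g,y,s=tool(P);print(g,y,s["wrist_force"],s["time_s"],s["gripper_width"])
```

```text
[-22.5 -38.4  69.6] 0.0 [-0.47659834 -0.4679782   0.36701136] 41.95 0.0076025552125429914
```

Call:
{"name": "jog_arm", "arguments": {"increments": [[-0.05,0,0,0],[-0.05,0,0,0],[0,0,0,0]]}}

```text
time_s: 42.25
tcp_pos: [0.5468, 0.0023, 0.233]
ee_rot: [[-0.212, -0.977, 0.0], [-0.977, 0.212, 0.0], [-0.0, -0.0, -1.0]]
wrist_force: [0.5, -0.5, 0.6]
gripper_width: 0.004
gripper_force: 0.0
```

Call:
{"name": "jog_arm", "arguments": {"increments": [[-0.05,0,0,0],[-0.05,0,0,0],[0,0,0,0]]}}

```text
time_s: 42.55
tcp_pos: [0.5471, 0.0041, 0.2329]
ee_rot: [[-0.213, -0.977, -0.0], [-0.977, 0.213, -0.0], [0.0, 0.0, -1.0]]
wrist_force: [0.4, -0.3, 1.0]
gripper_width: 0.012
gripper_force: 0.4
```

Run:
```python
from h import *
P=np.load("P.npy");g,y,s=tool(P);print(g,y,s["wrist_force"],s["time_s"],s["gripper_width"])
```

```text
[-22.6 -34.7  69.4] -0.02 [ 0.39062967 -0.25375888  0.95737856] 42.55 0.012002915346331163
```

Call:
{"name": "jog_arm", "arguments": {"increments": [[-0.05,0,0,0],[-0.05,0,0,0],[0,0,0,0]]}}

```text
time_s: 42.85
tcp_pos: [0.5474, 0.0051, 0.2332]
ee_rot: [[-0.213, -0.977, -0.001], [-0.977, 0.213, -0.002], [0.002, 0.001, -1.0]]
wrist_force: [0.2, -7.1, 1.9]
gripper_width: 0.008
gripper_force: 3.3
```

Call:
{"name": "jog_arm", "arguments": {"increments": [[-0.05,0,0,0],[0,0,0,0]]}}

```text
time_s: 43.05
tcp_pos: [0.5474, 0.0054, 0.2333]
ee_rot: [[-0.213, -0.977, -0.002], [-0.977, 0.213, -0.003], [0.003, 0.001, -1.0]]
wrist_force: [-0.6, -10.0, 4.4]
gripper_width: 0.005
gripper_force: 5.0
```

Call:
{"name": "jog_arm", "arguments": {"increments": [[-0.05,0,0,0],[0,0,0,0]]}}

```text
time_s: 43.25
tcp_pos: [0.5475, 0.0057, 0.2335]
ee_rot: [[-0.213, -0.977, -0.003], [-0.977, 0.213, -0.004], [0.004, 0.002, -1.0]]
wrist_force: [-1.0, -13.3, 4.6]
gripper_width: 0.002
gripper_force: 6.6
```

Run:
```python
from h import *
P=np.load("P.npy");g,y,s=tool(P);print(g,y,s["wrist_force"],s["time_s"],s["gripper_width"])
```

```text
[-22.9 -33.7  70. ] -0.06 [ -1.02986846 -13.33106435   4.6370542 ] 43.25 0.0020480562028582817
```

Butted: the force rises steeply with no motion, and the face is at y≈-24. I retract, rise, and go to the handle.

Call:
{"name": "jog_arm", "arguments": {"increments": [[0.08,0,0,0],[0.08,0,0,0],[0.3,0,0,0],[0.3,0,0,0],[0,0,-0.8,0],[0,0,-1,0],[0,0,-1,0],[0,0,-1,0],[0,0,-0.3,0],[0,0,0,0]]}}

```text
time_s: 44.25
tcp_pos: [0.5448, -0.0067, 0.3156]
ee_rot: [[-0.213, -0.977, 0.002], [-0.977, 0.213, 0.001], [-0.001, -0.002, -1.0]]
wrist_force: [0.3, -1.5, -0.6]
gripper_width: 0.009
gripper_force: 0.0
```

Call:
{"name": "jog_arm", "arguments": {"increments": [[-0.3,0.6,0,0],[-0.35,1,0,0],[-0.35,1,0,0],[-0.35,1,0,0],[-0.35,1,0,0],[-0.35,1,0,0],[-0.2,0.9,0,0],[0,0,0,0],[0,0,0,0]], "grip": 45}}

```text
time_s: 45.15
tcp_pos: [0.4269, 0.065, 0.3144]
ee_rot: [[-0.211, -0.977, -0.001], [-0.977, 0.211, -0.001], [0.001, 0.001, -1.0]]
wrist_force: [-0.2, -0.3, 0.7]
gripper_width: 0.515
gripper_force: 0.0
```

Run:
```python
from h import *
P=np.load("P.npy");g,y,s=tool(P);print(g,y,s["wrist_force"],s["time_s"],s["gripper_width"])
```

```text
[-153.2   -0.8  150.9] 0.05 [-0.20431084 -0.29662667  0.65280703] 45.15 0.5151801181614585
```

Call:
{"name": "jog_arm", "arguments": {"increments": [[0,0.05,0.6,0],[0,0,0.9,0],[0,0,0.9,0],[0,0,0.8,0],[0,0,0.5,0],[0,0,0.1,0],[0,0,0,0]]}}

```text
time_s: 45.85
tcp_pos: [0.4267, 0.065, 0.2388]
ee_rot: [[-0.213, -0.977, -0.0], [-0.977, 0.213, -0.0], [0.0, 0.0, -1.0]]
wrist_force: [0.4, 0.4, -0.6]
gripper_width: 0.52
gripper_force: 0.0
```

Call:
{"name": "jog_arm", "arguments": {"increments": [[0,0,0,0],[0,0,0,0],[0,0,0,0],[0,0,0,0],[0,0,0,0]], "grip": 0}}

```text
time_s: 46.35
tcp_pos: [0.4262, 0.0651, 0.2392]
ee_rot: [[-0.213, -0.977, 0.0], [-0.977, 0.213, 0.0], [-0.0, 0.0, -1.0]]
wrist_force: [-0.9, 1.7, 2.2]
gripper_width: 0.156
gripper_force: 30.0
```

Run:
```python
from h import *
P=np.load("P.npy");g,y,s=tool(P);print(g,y,s["wrist_force"],s["time_s"],s["gripper_width"])
```

```text
[-153.7   -0.7   75.7] -0.02 [-0.94758255  1.6647845   2.19964432] 46.35 0.15580657045722915
```

Call:
{"name": "jog_arm", "arguments": {"increments": [[0,-0.1,0,0],[0,-0.2,0,0],[0,-0.3,0,0],[0,-0.3,0,0],[0,-0.3,0,0],[0,-0.2,0,0],[0,-0.1,0,0],[0,0,0,0]]}}

```text
time_s: 47.15
tcp_pos: [0.4562, 0.0586, 0.2392]
ee_rot: [[-0.213, -0.977, 0.0], [-0.977, 0.213, -0.0], [0.0, -0.0, -1.0]]
wrist_force: [-1.3, 0.6, 4.1]
gripper_width: 0.161
gripper_force: 30.0
```

Call:
{"name": "jog_arm", "arguments": {"increments": [[0,-0.05,0,0],[0,-0.05,0,0],[0,-0.05,0,0],[0,0,0,0]]}}

```text
time_s: 47.55
tcp_pos: [0.4587, 0.058, 0.2392]
ee_rot: [[-0.213, -0.977, -0.0], [-0.977, 0.213, -0.0], [0.0, 0.0, -1.0]]
wrist_force: [-4.1, 0.6, 5.0]
gripper_width: 0.16
gripper_force: 30.0
```

Call:
{"name": "jog_arm", "arguments": {"increments": [[0,-0.05,0,0],[0,-0.05,0,0],[0,0,0,0]]}}

```text
time_s: 47.85
tcp_pos: [0.4606, 0.0576, 0.2392]
ee_rot: [[-0.212, -0.977, -0.0], [-0.977, 0.212, -0.0], [0.0, 0.0, -1.0]]
wrist_force: [-3.8, 1.7, 4.7]
gripper_width: 0.163
gripper_force: 30.0
```

Run:
```python
from h import *
P=np.load("P.npy");g,y,s=tool(P);print(g,y,s["wrist_force"],s["time_s"],s["gripper_width"])
```

```text
[-118.5   -0.7   75.7] -0.01 [-3.84450312  1.70654605  4.74185309] 47.85 0.16317432125861014
```

Call:
{"name": "jog_arm", "arguments": {"increments": [[0,-0.05,0,0],[0,-0.05,0,0],[0,0,0,0]]}}

```text
time_s: 48.15
tcp_pos: [0.4622, 0.0573, 0.2392]
ee_rot: [[-0.213, -0.977, -0.001], [-0.977, 0.213, 0.0], [0.0, 0.001, -1.0]]
wrist_force: [-6.1, 4.4, 7.1]
gripper_width: 0.158
gripper_force: 30.0
```

Call:
{"name": "jog_arm", "arguments": {"increments": [[0,-0.05,0,0],[0,0,0,0]]}}

```text
time_s: 48.35
tcp_pos: [0.4628, 0.0572, 0.2392]
ee_rot: [[-0.213, -0.977, -0.002], [-0.977, 0.213, 0.0], [0.0, 0.002, -1.0]]
wrist_force: [-7.1, 4.9, 8.7]
gripper_width: 0.156
gripper_force: 30.0
```

Call:
{"name": "jog_arm", "arguments": {"increments": [[0,-0.04,0,0],[0,0,0,0]]}}

```text
time_s: 48.55
tcp_pos: [0.463, 0.0571, 0.2392]
ee_rot: [[-0.213, -0.977, -0.003], [-0.977, 0.213, 0.0], [0.001, 0.003, -1.0]]
wrist_force: [-10.1, 8.5, 11.2]
gripper_width: 0.162
gripper_force: 30.0
```

Call:
{"name": "jog_arm", "arguments": {"increments": [[0,-0.04,0,0],[0,0,0,0]]}}

```text
time_s: 48.75
tcp_pos: [0.4633, 0.0571, 0.2391]
ee_rot: [[-0.213, -0.977, -0.005], [-0.977, 0.213, 0.0], [0.001, 0.005, -1.0]]
wrist_force: [-12.7, 9.4, 12.9]
gripper_width: 0.158
gripper_force: 30.0
```

Call:
{"name": "jog_arm", "arguments": {"increments": [[0,-0.04,0,0],[0,0,0,0],[0,0,0,0],[0,0,0,0],[0,0,0,0],[0,0,0,0],[0,0,0,0],[0,0,0,0],[0,0,0,0],[0,0,0,0]]}}

```text
time_s: 49.75
tcp_pos: [0.4635, 0.057, 0.2391]
ee_rot: [[-0.213, -0.977, -0.006], [-0.977, 0.213, 0.0], [0.001, 0.006, -1.0]]
wrist_force: [-14.9, 10.9, 15.0]
gripper_width: 0.155
gripper_force: 30.0
```

Run:
```python
from h import *
P=np.load("P.npy");g,y,s=tool(P);print(g,y,s["wrist_force"],s["time_s"])
```

```text
[-116.5   -0.9   75.6] -0.07 [-14.87309341  10.86783019  14.95273436] 49.75
```

Call:
{"name": "jog_arm", "arguments": {"increments": [[0,0.04,0,0],[0,0.03,0,0],[0,0,0,0]]}}

```text
time_s: 50.05
tcp_pos: [0.4631, 0.0571, 0.2392]
ee_rot: [[-0.213, -0.977, -0.004], [-0.977, 0.213, 0.0], [0.001, 0.003, -1.0]]
wrist_force: [-9.8, 7.3, 10.8]
gripper_width: 0.16
gripper_force: 30.0
```

Call:
{"name": "jog_arm", "arguments": {"increments": [[0,0,0,0],[0,0,0,0],[0,0,0,0],[0,0,-0.4,0],[0,0,-0.8,0],[0,0,-1,0],[0,0,-1,0],[0,0,-1,0],[0,0,-1,0],[0,0,0,0]], "grip": 45}}

```text
time_s: 51.05
tcp_pos: [0.4653, 0.0569, 0.3461]
ee_rot: [[-0.212, -0.977, 0.007], [-0.977, 0.212, 0.002], [-0.004, -0.006, -1.0]]
wrist_force: [0.7, -0.5, -0.5]
gripper_width: 0.518
gripper_force: 0.0
```

Call:
{"name": "jog_arm", "arguments": {"increments": [[0.5,0,-0.5,0],[1,0,-0.5,0],[1,0,0,0],[1,0,0,0],[1,0,0,0],[1,0,0,0],[1,0,0,0],[1,0,0,0],[1,0,0,0],[1,0,0,0]]}}

```text
time_s: 52.05
tcp_pos: [0.4232, -0.1302, 0.3624]
ee_rot: [[-0.213, -0.977, -0.002], [-0.977, 0.213, -0.0], [0.001, 0.002, -1.0]]
wrist_force: [0.2, -0.3, 0.2]
gripper_width: 0.514
gripper_force: 0.0
```

Call:
{"name": "jog_arm", "arguments": {"increments": [[1,0,0,0],[1,0,0,0],[1,0,0,0],[1,0,0,0],[1,0,0,0],[0.5,0,0,0],[0,0,0,0],[0,0,0,0]]}}

```text
time_s: 52.85
tcp_pos: [0.4005, -0.2363, 0.3627]
ee_rot: [[-0.213, -0.977, -0.001], [-0.977, 0.213, 0.0], [-0.0, 0.001, -1.0]]
wrist_force: [-1.0, -0.3, 0.3]
gripper_width: 0.519
gripper_force: 0.0
```

Run:
```python
from h import *
P=np.load("P.npy");g,y,s=tool(P);print(g,y,s["wrist_force"],s["time_s"],P)
Pc=P.copy();a=np.radians(P[2]);Pc[:2]+=.002*np.array([np.cos(a),np.sin(a)])   # camera-frame fit
for c in K:
    im=eyes.capture(c)
    cv2.imwrite(f"pics/end_{c}.png",im)
    for n in ("casting","stub_tip","jaw_face","handle_top"):
        print(c,n,[(rel(Pc,d["centre"]).round(0),round(d["conf"],2)) for d in eyes.spot_in(c,n) if abs(rel(Pc,d["centre"])[:2]).max()<130])
    for d in eyes.outline_of(c,"casting"):
        m=d["mask"];q=np.argwhere(m).mean(0)[::-1];e=proj(c,world(Pc,[[-.016,.021,.1]]))[0]
        if np.hypot(*(q-e))>15: continue
        best=[]
        for x in (-20,-16,-12):
          for yc in range(9,31,3):
            for t in (-6,-3,0,3,6):
              A=np.radians(t);R=np.array([[np.cos(A),-np.sin(A)],[np.sin(A),np.cos(A)]]);z=np.zeros(m.shape,np.uint8)
              for b in (box(-16,16,-44,44,0,96),box(-9,9,-12,12,90,104)):
                b=b*1000;b[:,1:]=b[:,1:]@R.T;b+= [x,yc,20];
                cv2.fillConvexPoly(z,cv2.convexHull(np.round(proj(c,world(Pc,b/1000))*16).astype(np.int32)),1,shift=4)
              v=cv2.fillConvexPoly(np.zeros(m.shape,np.uint8),np.array([[0,0]]),1)
              best.append(((m&(z==0)).sum()+.5*((z>0)&~m).sum(),x,yc,t))
        print(c,"mask",d["conf"],m.sum(),sorted(best)[:4])
```

```text
[-115.  -300.7  199.2] -0.05 [-1.04817245 -0.27013812  0.30058916] 52.85 [  0.57659083   0.03320275 -12.25632349]
side casting []
side stub_tip [(array([-29.,  35., 103.]), 0.62)]
side jaw_face [(array([-66.,  10.,  47.]), 0.71)]
side handle_top [(array([-69.,  15.,  47.]), 0.85)]
side mask 0.94 622 [(np.float64(82.0), -12, 15, -3), (np.float64(83.0), -12, 12, -6), (np.float64(89.5), -12, 15, -6), (np.float64(90.0), -12, 18, 0)]
top casting [(array([-24.,  19., 111.]), 0.8)]
top stub_tip [(array([-23.,  18., 119.]), 0.62)]
top jaw_face [(array([-64.,  -0.,  52.]), 0.64), (array([-93.,  -7.,  22.]), 0.29)]
top handle_top [(array([-68.,   1.,  54.]), 0.69)]
top mask 0.89 390 [(np.float64(45.5), -16, 27, 6), (np.float64(46.0), -16, 24, 3), (np.float64(47.0), -16, 21, 0), (np.float64(48.0), -16, 18, 0)]
```

```bash
python3 -c "
from station import r
print(r.finish_job())"
```

```text
the job is handed in; nothing more can be done
None
```

I handed the job in at about 53 s: by force and camera readings the casting stands stub up on the fixture floor against the end stop, with the jaw pressed on it at about 12 N and released. I turned it by levering it on the jaw handle, and the first try slipped off at about 43°.

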